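# Ratchet a battery pack tight in the test cradle and test it

## Task

Take the tall battery pack from the wooden rack and stand it upright on the rubber mat; let go, take it again by its broad sides and stand it in the test cradle between the fixed jaw and the moving jaw. Work the ratchet lever with repeated full strokes, letting it spring back each time, until the pack is gripped tight and the lever will not take another full stroke; move the jaw only with the lever, never by pushing it directly. Then press the test plunger fully down to its stop, let it come back up, and leave the other things as they are.

Things in the scene. Friction and masses are not known exactly. Their poses are not given: they have to be found in the camera images.
- pack_mid (a point): Centre of the tall battery pack: loose grey plastic block 56 (x) x 40 (y) x 56 mm high, about 0.3 kg, brass strips on the two end faces across its x (these get clamped, either way round); its broad sides lie across its y. It stands in one of the rack's two bays, underside 4 mm above the bench. z up.
- short_pack_mid (a point): Centre of the short battery pack in the other bay of the rack: same outline (56 x 40 mm) but only 34 mm high. Must be left alone.
- rack: Fixed plywood rack, 70 (x) x 112 (y) mm; three walls along its x, 8 mm thick, 56 long, 66 high, make two bays 44 mm wide at y = +26 and -26 mm, open at the x ends and on top, floor at 4 mm. The walls cover the packs' broad sides: a pack here can be held only by its end faces (56 mm apart) and drawn straight up. Origin: centre of underside.
- mat: Fixed black rubber mat, 110 x 110 x 3 mm. Origin: centre of its underside, on the bench.
- clamp: Fixed test cradle: base plate x -170 to +185 mm, 90 wide, 14 thick; +x is the clamping direction. Along x: lever axis at -85, bridge over the rack bar at -38, moving jaw, space for the pack, fixed jaw (plate 36 wide, top 84 above the bench, face at +120), test unit (box 50 high, +132 to +182). Origin: centre line, at bench height.
- seat (a point): Point on the base plate (14 mm above the bench), on the centre line, 28 mm from the fixed jaw's face: where the pack's underside centre ends when clamped. The space for the pack starts 14 to 30 mm longer than the pack, to the seat's -x side: no room for fingers at its ends. Anywhere in it will do, as the jaw pushes the pack home. Axes as the cradle's.
- jaw: Moving jaw: steel block 24 (x) x 50 (y) mm, top 84 mm above the bench, with a toothed bar behind. It slides along the cradle's +x, 8 mm (one tooth) per full lever stroke; a pawl stops it going back (after each stroke it slips back 3 mm to rest on the tooth). Starts 0 to 14 mm along. Origin: at its start of travel the cradle's origin, moving with it; block centred on it in x and y.
- pad: Brass pressure pad, 8 (x) x 36 x 60 mm, on springs before the moving jaw. Origin: its centre; the face is 4 mm further along +x. When free its centre is 30 mm ahead of the jaw's origin; it can be pressed back up to 14 mm (5 N at first, 25 N at the end), then stops solid. The more it is pressed back, the tighter the pack is gripped.
- lever_bar (a point): Centre of the lever's handle: black round bar 18 mm thick, 66 mm long along the cradle's y, 125 mm above the lever's axis. It moves 50 mm towards the cradle's +x in a full stroke and springs back when let go. Pushing it takes 2 to 5 N, up to 11 N against the pad springs; at a solid stop (stroke's end, or pad fully back) it goes no further.
- plunger_top (a point): Top centre of the spring plunger on the test unit: a black round head 22 mm across, top 74 mm above the bench when up. It goes 8 mm straight down to its stop; fully down takes 7 N. It springs up again when let go.
- plunger (a joint): Travel of the plunger in m: 0 up, 0.008 at its stop.
- spray_can: Bystander: white metal can, 60 mm across, 160 mm high. Origin: centre of its underside.
- screw_jar: Bystander: glass jar, 56 mm across, 65 mm high. Origin: centre of its underside.
- driver_grip (a point): Bystander: a screwdriver lying on the bench; centre of its handle.
- lever: The ratchet lever. Origin: on its hinge axis (along the cradle's y), 10 mm above the bench; z points up along the lever. At rest it leans 0.12 rad to the cradle's -x; a full stroke is 0.40 rad, to +0.28 rad. Only a stroke to within about 10 mm (at the bar) of its end catches the next tooth. Stopping hard 15 mm or more before that end means tight.
Mind the look-alikes: they are no part of the job. There is more than one size of the mat; the job needs the smallest.

How it is judged:
By the outcome, as a careful person would: the job done as asked, in the order asked, and still so for the second after the job is handed in, with the robot touching nothing.
It also fails if it takes over 72 s, if anything falls off the work surface, if the arm or the gripper's body presses on something with over 40 N, if the wrist force passes 120 N, or if a joint passes its speed limit or range.

## Robot

A 6-joint arm with a two-finger parallel gripper is mounted at the origin on the work surface. World frame = base frame: x ahead of the robot, y to its left, z up, the work surface at z = 0. Lengths are in mm, angles in rad, forces in N, time in s.
With the tool pointing down it reaches from about 275 to 1000 mm from the base axis. Payload 8.4 kg.
Tool frame: the origin (TCP) lies midway between the tips of the shut fingers; the grasp point (between the pads) lies 19 mm behind it; z points along the fingers, x is the direction in which the jaws open and shut, and the axes are right-handed (so a half turn about z gives the same grasp; the last joint's range is limited). The gripper opens to 85 mm and grips with 20 to 120 N. Pads are 22 mm wide; open, the fingers measure 114 mm over their backs; the gripper's body (76 mm by 85 mm) begins 54 mm behind the grasp point. The pads swing forward as they close: fully open they stand 13 mm farther back than shut.
Start: joints at [1.11, 0.353, 1.633, -0, 1.155, -0.002], TCP at [276.794, 560.368, 231.281] pointing down, gripper open.
Joint ranges: [-2.63, 2.63], [-0.92, 2.1], [0.06, 2.66], [-1.3, 4.44], [0, 2.69], [-3.02, 3.02]. Speed limits (rad/s): [2.22, 2.22, 2.79, 3.14, 3.14, 3.14].

## Interface

Orientations are given as [roll, pitch, yaw] about the fixed x, y, z axes, in that order (R = Rz(yaw) Ry(pitch) Rx(roll)).
In Python, from rig import sense, grab_frame, camera_model, job gives the robot as it stands.
- The arm moves only by the tool arm_command, never from a script. Its argument "plan" is a list of rows, each an object with "translation": the shift along the tool's x, y, z in cm, a list of three; "twist": the turn about the tool's z in rad; "gripper": the opening, from 0 (shut) to 1 (fully open). A call has exactly 5 rows; each row is the pose to reach, as a shift and turn from the pose measured when the call began, along the tool's axes at that moment; what a row does not reach only later rows make up. A row lasts 1/12 s, in which the tool goes at most 41.7 mm and 7.16 degrees, less where a joint would pass 70% of its speed; a pose out of reach is approached as far as the arm can. A call with a gripper value outside its range is refused whole. The fingers move at their own pace and stop on an object; "squeeze" is the grip in N (left out, the last holds). Time passes only in rows, so rows that repeat a pose let the fingers close, or fill a call up. It gives the time, the measured TCP pose, the force and the opening at its end, in the units of the state.
- sense(): the state, without advancing time (a new reading comes with each control period).
- grab_frame(name): name is "scene" or "top" or "wrist"; returns the picture (480x640x3 uint8, blue, green, red); there is no depth.
- camera_model(name): a dict with "fx", "fy", "cx", "cy" (pixels), "pose" (4x4, takes a point from camera to world coordinates). Camera axes: x right, y down, z forward; pixel columns grow to the right and rows downward; lengths in mm; the calibration is good to about 2 mm. A picture is of the moment at which its call begins: read the wrist's pose just before it. camera_model takes no time and is no camera call; for the wrist camera it gives the pose at the moment of the call.
- job.sign_off(): hands the job in, once; it reports no verdict.
The state is a dict: "clock": time; "qpos": joint angles; "qvel": joint speeds; "joint_efforts": joint torques, N m; "eef_pos": TCP position; "tcp_rot": TCP orientation; "contact_force": force on the tool from outside, world axes, zero at the start; "wrist_torque": the same for the moment, N m; "opening": opening from 0.0 (shut) to 1.0 (fully open).
Only numpy, scipy, OpenCV 4.12 (cv2) and the standard library are available. Lean on these libraries where they do the work, as an engineer would, in place of code of your own. Each camera call takes 0.05 s, during which the arm holds its last target.

## Working session

There is one attempt and no reset: what is moved stays moved. The work goes in short steps, Python scripts to look and compute and a tool call to move; the robot and the scene stay as the last step left them, time stands still between calls to the robot, and variables do not carry over. Pictures are saved under pics/ and viewed, and the job is handed in when it is done.

Besides the shell and the picture viewer there is one more tool, called as name([rows], argument=value, ...), one row to a line, values as JSON. arm_command: Moves the arm, as the interface text tells. Its arguments: {"type":"object","properties":{"plan":{"type":"array","items":{"type":"object","properties":{"translation":{"type":"array","items":{"type":"number"}},"twist":{"type":"number"},"gripper":{"type":"number"}}}},"squeeze":{"type":"number"}},"required":["plan"]}

```bash
ls; mkdir -p pics; python3 - <<'E'
from rig import sense, grab_frame, camera_model
import cv2,numpy as np
np.set_printoptions(precision=4,suppress=True)
for n in ("scene","top"):
    f=grab_frame(n); cv2.imwrite(f"pics/{n}0.png",f); m=camera_model(n); print(n,{k:m[k] for k in('fx','fy','cx','cy')}); print(np.array(m['pose']))
s=sense(); print(s)
E
```

```text
pics
scene {'fx': 451.30072076694677, 'fy': 451.30072076694677, 'cx': 326.83269385065677, 'cy': 232.93020542195498}
[[  -0.4753    0.6132   -0.631  1218.6407]
 [   0.8798    0.3227   -0.349   361.7385]
 [  -0.0104   -0.721    -0.6928  837.1938]
 [   0.        0.        0.        1.    ]]
top {'fx': 445.6854148501337, 'fy': 445.6854148501337, 'cx': 320.8317686262487, 'cy': 243.18933034819756}
[[   0.0184   -0.9864    0.1635  429.707 ]
 [  -0.9997   -0.0157    0.0178  -32.4056]
 [  -0.015    -0.1638   -0.9864 1013.6281]
 [   0.        0.        0.        1.    ]]
{'clock': 0.1, 'qpos': array([ 1.1096,  0.3536,  1.634 ,  0.    ,  1.1552, -0.0024]), 'qvel': array([ 0.0005, -0.0013, -0.002 , -0.0002, -0.0015,  0.0016]), 'joint_efforts': array([  0.0011, -60.636 , -34.2822,  -0.0001,   0.004 ,   0.    ]), 'eef_pos': array([276.6078, 560.0073, 230.6273]), 'tcp_rot': array([-3.1416,  0.0013,  1.112 ]), 'contact_force': array([0.8975, 0.0101, 0.2871]), 'wrist_torque': array([ 0.0165,  0.0017, -0.019 ]), 'opening': 0.9944663763812766}
```

View pics/scene0.png

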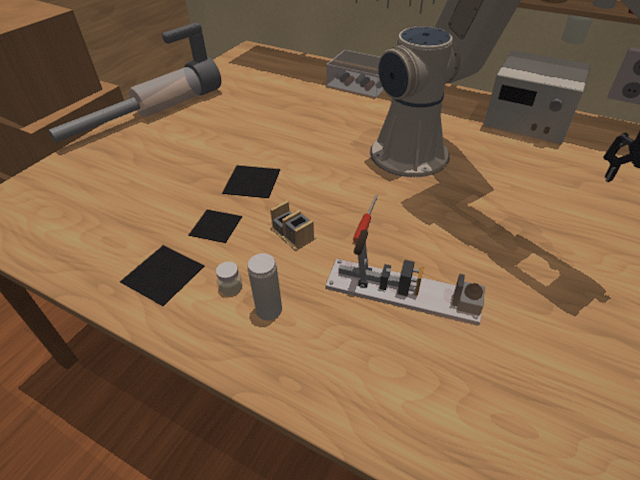

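View pics/top0.png

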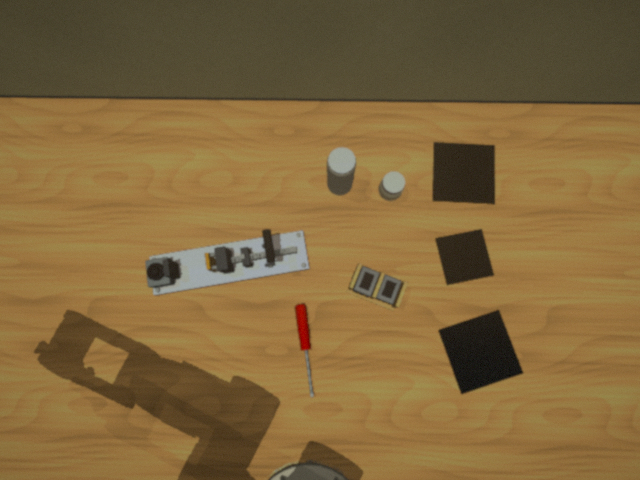

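```bash
cat > h.py <<'E'
import cv2,numpy as np
from rig import sense, grab_frame, camera_model
np.set_printoptions(precision=4,suppress=True)
def ray(n,u,v,m=None):
    m=m or camera_model(n); T=np.array(m['pose'])
    d=T[:3,:3]@np.array([(u-m['cx'])/m['fx'],(v-m['cy'])/m['fy'],1.]); return T[:3,3],d
def onz(n,u,v,z,m=None):
    o,d=ray(n,u,v,m); return o+d*(z-o[2])/d[2]
def tri(a,b):
    (o1,d1),(o2,d2)=a,b
    A=np.stack([d1,-d2],1); t=np.linalg.lstsq(A,o2-o1,rcond=None)[0]
    p=o1+t[0]*d1;q=o2+t[1]*d2; return (p+q)/2,np.linalg.norm(p-q)
def proj(m,p):
    T=np.array(m['pose']); c=T[:3,:3].T@(np.asarray(p,float)-T[:3,3]); return np.array([c[0]/c[2]*m['fx']+m['cx'],c[1]/c[2]*m['fy']+m['cy']])
def crop(f,x0,y0,w,h,k,name):
    c=cv2.resize(f[y0:y0+h,x0:x0+w],None,fx=k,fy=k,interpolation=cv2.INTER_CUBIC)
    for i in range(0,w,10):
        cv2.line(c,(i*k,0),(i*k,4 if i%50 else 10),(0,255,255),1)
        if i%20==0: cv2.putText(c,str(x0+i),(i*k,20),0,.35,(0,255,255),1)
    for i in range(0,h,10):
        cv2.line(c,(0,i*k),(4,i*k),(0,255,255),1)
        if i%20==0: cv2.putText(c,str(y0+i),(5,i*k+4),0,.35,(0,255,255),1)
    cv2.imwrite(name,c)
E
python3 - <<'E'
from h import *
f=cv2.imread('pics/top0.png'); s=cv2.imread('pics/scene0.png')
crop(f,140,225,180,75,4,'pics/t_clamp.png')
crop(f,340,255,80,60,8,'pics/t_rack.png')
crop(s,260,195,70,60,8,'pics/s_rack.png')
crop(s,315,190,180,140,4,'pics/s_clamp.png')
g=cv2.cvtColor(f,cv2.COLOR_BGR2GRAY)
m=(g<45).astype(np.uint8); m[:110]=0; m[:,:425]=0; m[:,530:]=0
for c in cv2.findContours(m,0,2)[0]:
    if cv2.contourArea(c)>500:
        (x,y),wh,a=cv2.minAreaRect(c); b=cv2.boxPoints(((x,y),wh,a))
        P=np.array([onz('top',*q,3) for q in b]); print((x,y),onz('top',x,y,3),np.linalg.norm(P[1]-P[0]),np.linalg.norm(P[2]-P[1]),np.arctan2(*(P[1]-P[0])[1::-1]))
E
```

```text
(480.325439453125, 351.07415771484375) [ 362.4176 -369.2575    3.    ] 144.06367934755937 140.96638361679175 -1.23052814931388
(464.1176452636719, 256.4706115722656) [ 571.7844 -340.9352    3.    ] 104.42842673058779 107.01484156951804 -1.3079657899358244
(463.9908752441406, 172.83758544921875) [ 770.0801 -347.3814    3.    ] 139.5955665056676 140.4580668125617 -0.04891541904931889
```

View pics/t_clamp.png

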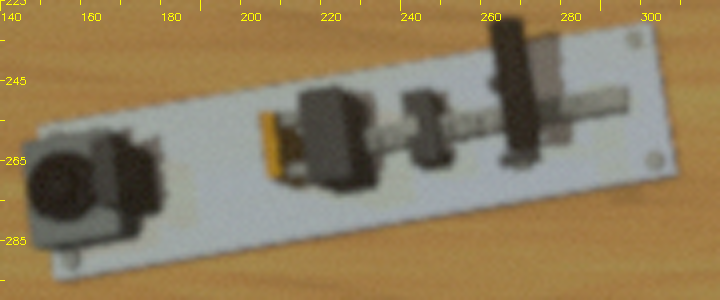

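View pics/t_rack.png

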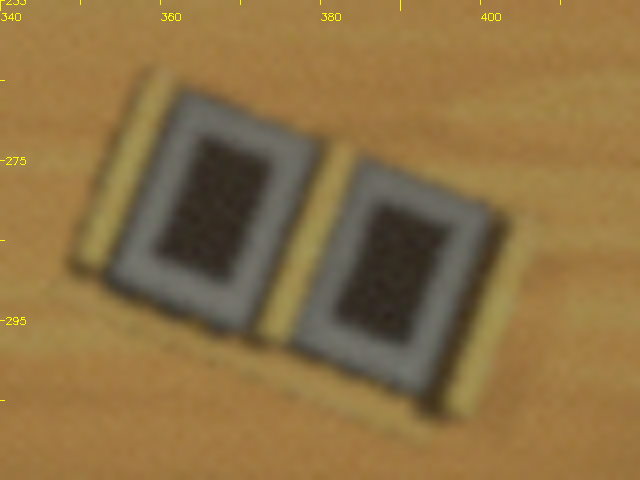

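View pics/s_rack.png

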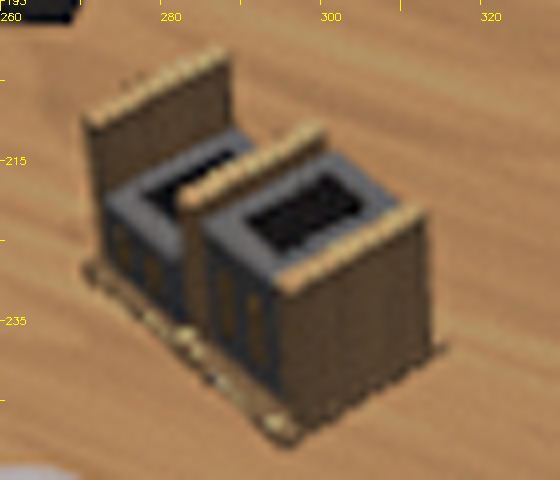

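View pics/s_clamp.png

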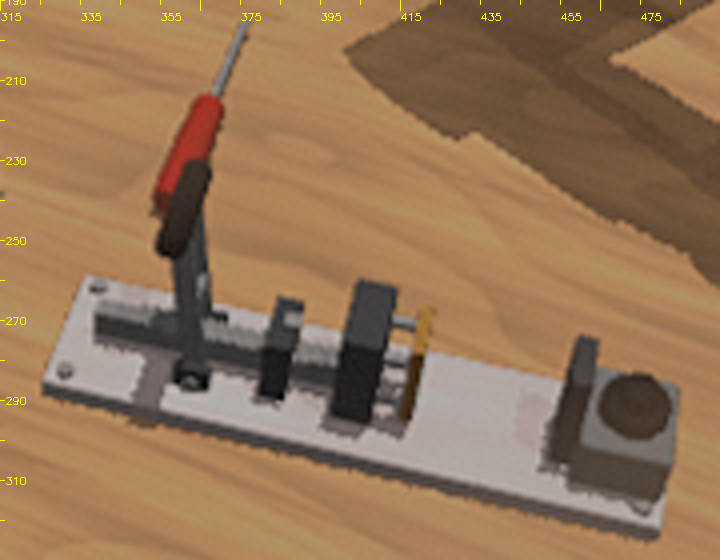

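```bash
python3 - <<'E'
from h import *
f=cv2.imread('pics/top0.png'); 
def fit(L,W):
    L=np.array(L,float)[:,:2];W=np.array(W)[:,:2];lc=L.mean(0);wc=W.mean(0);a=L-lc;b=W-wc
    th=np.arctan2((a[:,0]*b[:,1]-a[:,1]*b[:,0]).sum(),(a*b).sum()); R=np.array([[np.cos(th),-np.sin(th)],[np.sin(th),np.cos(th)]])
    t=wc-R@lc; print('th',th,'o',t,'res',(L@R.T+t-W).round(1).tolist()); return R,t,th
# clamp base by mask
hsv=cv2.cvtColor(f,cv2.COLOR_BGR2HSV)
m=((hsv[...,1]<60)&(hsv[...,2]>90)).astype(np.uint8); m[:225]=0;m[300:]=0;m[:,:140]=0;m[:,320:]=0
cs=cv2.findContours(m,0,2)[0]; c=np.concatenate([k for k in cs if cv2.contourArea(k)>30])
b=cv2.boxPoints(cv2.minAreaRect(c)); print(b)
R,t,th=fit([(185,45),(-170,45),(-170,-45)],[onz('top',*p,14) for p in((154,295),(309.5,268.5),(303,231))])
P=lambda x,y:R@np.array([x,y])+t
print('seat',P(92,0),'plunger exp',P(157,0), 'plunger top view',onz('top',155,271,74))
print('plunger tri',tri(ray('top',155,271),ray('scene',474,291)))
print('fixed face',P(120,0))
loc=lambda p:R.T@(p[:2]-t)
print('jaw face front edge',loc(onz('top',215,247,84)),loc(onz('top',218,272,84)))
# lever bar
print('bar',tri(ray('top',267,242),ray('scene',360.5,242))); b=tri(ray('top',267,242),ray('scene',360.5,242))[0]; print(loc(b))
print('pad',loc(onz('top',208,261,74)),loc(onz('top',205,253,74)))
print('rack')
c=[(362.5,266.5),(380.5,273),(372,296),(353.5,289.5)]
for z in(60,38):
    W=np.array([onz('top',*p,z) for p in c]);print(z,W.mean(0),[np.linalg.norm(W[i]-W[i-1]) for i in range(4)],np.arctan2(*(W[0]-W[3])[1::-1]),np.arctan2(*(W[1]-W[2])[1::-1]))
c=[(384.5,275),(401.5,281),(392.5,304.5),(376,298.5)]
for z in(60,38):
    W=np.array([onz('top',*p,z) for p in c]);print(z,W.mean(0),[np.linalg.norm(W[i]-W[i-1]) for i in range(4)],np.arctan2(*(W[0]-W[3])[1::-1]))
print('tall tri',tri(ray('top',366.5,281),ray('scene',297.5,221.5)))
print('short tri',tri(ray('top',387,288),ray('scene',283,217)))
print('walls top z66',[onz('top',*p,70)[:2] for p in((359.5,264),(351,288),(381.5,274),(373.5,297),(403,283),(396,306))])
print('can',tri(ray('top',342,161),ray('scene',262,264)),'jar',tri(ray('top',393,184),ray('scene',227,271)))
print('driver',onz('top',303,327,15))
m=camera_model('wrist'); T=np.array(m['pose']); print(T,m['fx']); print(sense()['clock'])
E
```

```text
[[143.1993 256.7959]
 [302.6023 229.6634]
 [309.2156 268.5165]
 [149.8126 295.6489]]
th 1.754560755332046 o [549.2663 185.1011] res [[-0.4, 1.1], [-1.1, -0.4], [1.6, -0.7]]
seat [532.455 275.552] plunger exp [520.5774 339.4576] plunger top view [519.8995 336.2145  74.    ]
plunger tri (array([521.3961, 341.6563,  59.41  ]), np.float64(0.5652729991298195))
fixed face [527.3385 303.0806]
jaw face front edge [ 18.8291 -26.6869] [19.2972 27.1197]
bar (array([575.2814,  89.9695, 141.0712]), np.float64(1.0846832994002777))
[-98.2836  -8.1935]
pad [39.6723 -1.1756] [ 43.8934 -19.3559]
rack
60 [ 507.0946 -115.5962   60.    ] [np.float64(53.073806914727925), np.float64(40.77351601955549), np.float64(52.53406307936319), np.float64(41.44759340755564)] -0.36594163364143006 -0.3535025624344066
38 [ 508.8799 -117.5154   38.    ] [np.float64(54.298208443919044), np.float64(41.714152432636844), np.float64(53.74601283213559), np.float64(42.403780643776315)] -0.3659416336414302 -0.3535025624344065
60 [ 489.8051 -161.2943   60.    ] [np.float64(53.47140828700965), np.float64(38.132146506328176), np.flo
[... 291 characters left out ...]
2515,   59.8191]), np.float64(2.2141760737804796))
short tri (array([ 496.4918, -163.7254,   45.4584]), np.float64(8.940786377244896))
walls top z66 [array([542.5761, -98.47  ]), array([491.3584, -80.7798]), array([ 522.0449, -145.0888]), array([ 473.331 , -128.1315]), array([ 503.7829, -190.2712]), array([ 455.4483, -175.1029])]
can (array([739.9264, -55.8877, 155.4377]), np.float64(1.290373002834477)) jar (array([ 725.0801, -174.1558,   55.7072]), np.float64(2.467361597503527))
driver [407.4022  21.4604  15.    ]
[[  0.4429   0.8593   0.256  211.4443]
 [  0.8966  -0.4239  -0.1282 590.8157]
 [ -0.0016   0.2863  -0.9581 372.8463]
 [  0.       0.       0.       1.    ]] 350.69477214365565
0.1
```

```bash
cat > plan.py <<'E'
import sys
from h import *
from scipy.spatial.transform import Rotation as Ro
def plan(x,y,z,yaw,n=None,step=190,tw=0.6):
    s=sense(); p=s['eef_pos']; R=Ro.from_euler('xyz',s['tcp_rot']).as_matrix()
    y0=np.arctan2(R[1,0],R[0,0]); t=-(yaw-y0); t=(t+np.pi)%(2*np.pi)-np.pi
    d=np.array([x,y,z])-p
    n=n or max(1,int(np.ceil(max(np.linalg.norm(d)/step,abs(t)/tw))))
    print('at',p.round(1),'rot',s['tcp_rot'],'t',s['clock'],'F',s['contact_force'].round(1),'open',round(s['opening'],3),'q6',round(s['qpos'][5],2))
    for k in range(n):
        Rk=R@Ro.from_euler('z',t*k/n).as_matrix()
        print('  call',k,'trans cm',(Rk.T@d/n/10).round(2),'twist',round(t/n,3))
if __name__=='__main__': plan(*[float(a) for a in sys.argv[1:5]],*( [int(sys.argv[5])] if len(sys.argv)>5 else []))
E
python3 plan.py 507.5 -115.5 170 -0.355
```

```text
at [276.6 560.  230.6] rot [-3.1416  0.0013  1.112 ] t 0.1 F [0.9 0.  0.3] open 0.994 q6 -0.0
  call 0 trans cm [-12.58  12.65   1.53] twist 0.367
  call 1 trans cm [-7.21 16.33  1.53] twist 0.367
  call 2 trans cm [-0.88 17.82  1.53] twist 0.367
  call 3 trans cm [ 5.57 16.95  1.53] twist 0.367
```

arm_command([
  {"translation":[-12.6,12.65,1.5],"twist":0.37,"gripper":1},
  {"translation":[-12.6,12.65,1.5],"twist":0.37,"gripper":1},
  {"translation":[-12.6,12.65,1.5],"twist":0.37,"gripper":1},
  {"translation":[-12.6,12.65,1.5],"twist":0.37,"gripper":1},
  {"translation":[-12.6,12.65,1.5],"twist":0.37,"gripper":1},
])

```text
clock: 0.52
eef_pos: [334.2, 385.9, 214.7]
tcp_rot: [3.139, 0.005, 0.74]
contact_force: [0.0, 0.8, -0.5]
opening: 1.001
```

arm_command([
  {"translation":[-7.2,16.3,1.5],"twist":0.37,"gripper":1},
  {"translation":[-7.2,16.3,1.5],"twist":0.37,"gripper":1},
  {"translation":[-7.2,16.3,1.5],"twist":0.37,"gripper":1},
  {"translation":[-7.2,16.3,1.5],"twist":0.37,"gripper":1},
  {"translation":[-7.2,16.3,1.5],"twist":0.37,"gripper":1},
])

```text
clock: 0.93
eef_pos: [391.1, 213.3, 199.8]
tcp_rot: [3.137, 0.005, 0.369]
contact_force: [-0.6, -0.1, 0.1]
opening: 1.003
```

```bash
python3 plan.py 507.5 -115.5 170 -0.355
```

```text
at [391.1 213.3 199.8] rot [3.1366 0.0048 0.3687] t 0.9333 F [-0.6 -0.1  0.1] open 1.003 q6 0.13
  call 0 trans cm [-0.49 17.42  1.58] twist 0.362
  call 1 trans cm [ 5.71 16.47  1.58] twist 0.362
```

arm_command([
  {"translation":[-0.5,17.4,1.6],"twist":0.36,"gripper":1},
  {"translation":[-0.5,17.4,1.6],"twist":0.36,"gripper":1},
  {"translation":[-0.5,17.4,1.6],"twist":0.36,"gripper":1},
  {"translation":[-0.5,17.4,1.6],"twist":0.36,"gripper":1},
  {"translation":[-0.5,17.4,1.6],"twist":0.36,"gripper":1},
])

```text
clock: 1.35
eef_pos: [450.2, 45.0, 184.4]
tcp_rot: [3.134, 0.002, 0.006]
contact_force: [-0.3, 0.7, 0.0]
opening: 0.999
```

arm_command([
  {"translation":[5.7,16.5,1.6],"twist":0.36,"gripper":1},
  {"translation":[5.7,16.5,1.6],"twist":0.36,"gripper":1},
  {"translation":[5.7,16.5,1.6],"twist":0.36,"gripper":1},
  {"translation":[5.7,16.5,1.6],"twist":0.36,"gripper":1},
  {"translation":[5.7,16.5,1.6],"twist":0.36,"gripper":1},
])

```text
clock: 1.77
eef_pos: [509.9, -124.2, 169.2]
tcp_rot: [3.133, -0.002, -0.356]
contact_force: [-0.4, -0.2, -0.3]
opening: 1.0
```

```bash
python3 - <<'E'
from h import *
import pickle
m=camera_model('wrist'); f=grab_frame('wrist'); cv2.imwrite('pics/w1.png',f); pickle.dump(m,open('w1.pkl','wb'))
print({k:m[k] for k in('fx','cx','cy')},np.array(m['pose']))
print('exp pack centre px',proj(m,[507.5,-115.5,60]))
E
python3 plan.py 507.5 -115.5 170 -0.355
```

```text
{'fx': 350.69477214365565, 'cx': 326.1321127932144, 'cy': 239.11220316009292} [[  0.9373  -0.3337  -0.101  535.5615]
 [ -0.3486  -0.8953  -0.2773 -56.2273]
 [  0.0021   0.2951  -0.9555 310.7409]
 [  0.       0.       0.       1.    ]]
exp pack centre px [317.7846 223.4414]
at [ 509.8 -124.1  169.1] rot [ 3.1328 -0.0018 -0.3564] t 1.8167 F [ 0.8 -1.2 -0.2] open 1.002 q6 0.13
  call 0 trans cm [-0.52 -0.72 -0.1 ] twist -0.001
```

View pics/w1.png

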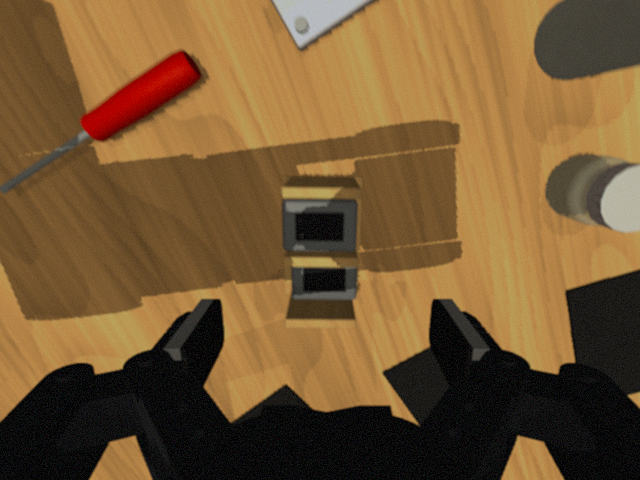

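The wrist view shows the tall pack (dark inset at 320,226, top almost level with the walls) and the short one, which sits deeper, at 324,281. The tall one is the target.

```bash
python3 - <<'E'
from h import *
import pickle
m=pickle.load(open('w1.pkl','rb'))
print(onz('w',320,225.5,60,m))
a,b=onz('w',284,225,60,m),onz('w',356,225,60,m); print(np.linalg.norm(a-b), np.arctan2(*(b-a)[1::-1]))
a,b=onz('w',288,249.5,60,m),onz('w',354,249.5,60,m);print(np.arctan2(*(b-a)[1::-1]))
E
python3 plan.py 508.5 -116 17 -0.355 1
```

```text
[ 508.4767 -117.5409   60.    ]
53.213207193196645 -0.35668130988469365
-0.3568412082996784
at [ 509.8 -124.1  169.1] rot [ 3.1328 -0.0018 -0.3564] t 1.8167 F [ 0.8 -1.2 -0.2] open 1.002 q6 0.13
  call 0 trans cm [-0.44 -0.85 15.2 ] twist -0.001
```

arm_command([
  {"translation":[-0.4,-0.8,2],"twist":0,"gripper":1},
  {"translation":[-0.4,-0.8,5],"twist":0,"gripper":1},
  {"translation":[-0.4,-0.8,8],"twist":0,"gripper":1},
  {"translation":[-0.4,-0.8,11],"twist":0,"gripper":1},
  {"translation":[-0.4,-0.8,12.5],"twist":0,"gripper":1},
])

```text
clock: 2.23
eef_pos: [506.6, -115.0, 41.0]
tcp_rot: [3.133, 0.002, -0.356]
contact_force: [-1.4, 0.9, -0.3]
opening: 1.002
```

arm_command([
  {"translation":[0,0,1.5],"twist":0,"gripper":1},
  {"translation":[0,0,2.7],"twist":0,"gripper":1},
  {"translation":[0,0,2.7],"twist":0,"gripper":1},
  {"translation":[0,0,2.7],"twist":0,"gripper":0.8},
  {"translation":[0,0,2.7],"twist":0,"gripper":0.7},
])

```text
clock: 2.65
eef_pos: [507.1, -115.0, 14.8]
tcp_rot: [3.133, 0.001, -0.355]
contact_force: [0.2, -0.2, -0.3]
opening: 0.748
```

arm_command([
  {"translation":[0,0,0],"twist":0,"gripper":0.6},
  {"translation":[0,0,0],"twist":0,"gripper":0.5},
  {"translation":[0,0,0],"twist":0,"gripper":0.4},
  {"translation":[0,0,0],"twist":0,"gripper":0.4},
  {"translation":[0,0,0],"twist":0,"gripper":0.4},
], squeeze=50)

```text
clock: 3.07
eef_pos: [507.7, -115.1, 15.6]
tcp_rot: [3.133, -0.0, -0.355]
contact_force: [-0.3, 2.1, 8.1]
opening: 0.65
```

```bash
python3 plan.py 508.5 -116 150 -0.355 1
```

```text
at [ 507.7 -115.1   15.6] rot [ 3.133  -0.0001 -0.3554] t 3.0667 F [-0.3  2.1  8.1] open 0.65 q6 0.15
  call 0 trans cm [  0.11   0.17 -13.44] twist -0.0
```

arm_command([
  {"translation":[0,0,-1],"twist":0,"gripper":0.4},
  {"translation":[0,0,-2.5],"twist":0,"gripper":0.4},
  {"translation":[0,0,-4.5],"twist":0,"gripper":0.4},
  {"translation":[0,0.1,-7],"twist":0,"gripper":0.4},
  {"translation":[0,0.1,-9],"twist":0,"gripper":0.4},
])

```text
clock: 3.48
eef_pos: [507.4, -115.4, 107.4]
tcp_rot: [3.133, -0.0, -0.355]
contact_force: [0.5, 0.1, -2.8]
opening: 0.648
```

```bash
python3 - <<'E'
from h import *
f=grab_frame('scene'); crop(f,180,130,200,150,4,'pics/s2.png')
E
python3 plan.py 572 -341 100 -1.387
```

```text
at [ 509.6 -115.9  110.8] rot [ 3.1337 -0.0052 -0.3556] t 3.5333 F [ 2.2  0.2 -0.3] open 0.648 q6 0.14
  call 0 trans cm [6.84 9.46 0.65] twist 0.516
  call 1 trans cm [10.62  4.86  0.65] twist 0.516
```

View pics/s2.png

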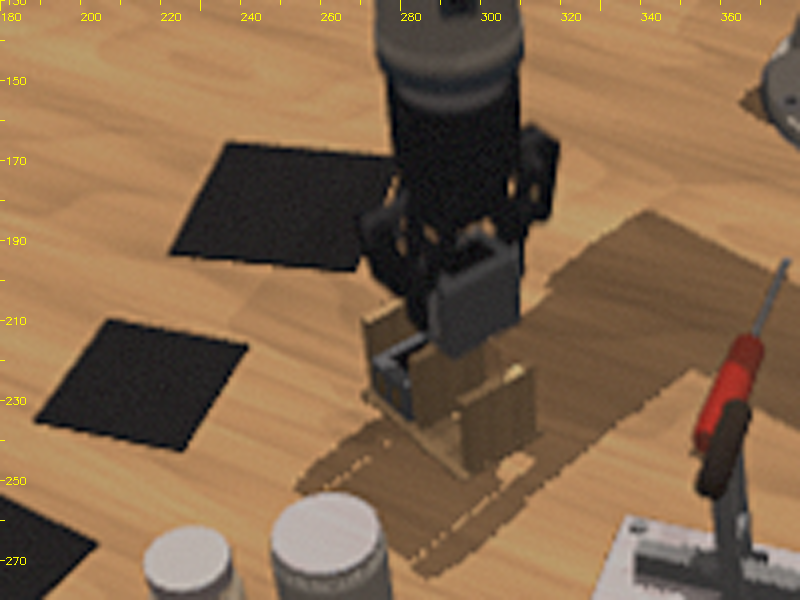

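The scene view shows the tall pack (475,290 in the crop, about px 299,205) lifted clear of the rack, with the short pack still in its bay.

arm_command([
  {"translation":[1.4,1.9,0],"twist":0.1,"gripper":0.4},
  {"translation":[3,4,0],"twist":0.21,"gripper":0.4},
  {"translation":[4.5,6,0],"twist":0.32,"gripper":0.4},
  {"translation":[6,8,0],"twist":0.43,"gripper":0.4},
  {"translation":[6.8,9.4,0],"twist":0.52,"gripper":0.4},
])

```text
clock: 3.95
eef_pos: [541.4, -229.7, 112.2]
tcp_rot: [3.138, -0.01, -0.882]
contact_force: [-0.4, -0.7, -3.6]
opening: 0.651
```

arm_command([
  {"translation":[2.5,1.2,0],"twist":0.11,"gripper":0.4},
  {"translation":[5,2.4,0],"twist":0.22,"gripper":0.4},
  {"translation":[7.5,3.5,0],"twist":0.33,"gripper":0.4},
  {"translation":[9.5,4.4,0],"twist":0.44,"gripper":0.4},
  {"translation":[10.6,4.9,0],"twist":0.52,"gripper":0.4},
])

```text
clock: 4.37
eef_pos: [571.2, -345.2, 113.3]
tcp_rot: [-3.14, -0.011, -1.409]
contact_force: [0.5, 0.3, -3.2]
opening: 0.649
```

```bash
python3 plan.py 572 -341 40 -1.387 1
```

```text
at [ 571.2 -345.2  113.3] rot [-3.1399 -0.0112 -1.4087] t 4.3667 F [ 0.5  0.3 -3.2] open 0.649 q6 0.87
  call 0 trans cm [-0.48 -0.14  7.33] twist -0.022
```

arm_command([
  {"translation":[-0.4,-0.1,2],"twist":-0.02,"gripper":0.4},
  {"translation":[-0.4,-0.1,4],"twist":-0.02,"gripper":0.4},
  {"translation":[-0.4,-0.1,6],"twist":-0.02,"gripper":0.4},
  {"translation":[-0.4,-0.1,7.5],"twist":-0.02,"gripper":0.4},
  {"translation":[-0.4,-0.1,8.5],"twist":-0.02,"gripper":0.4},
])

```text
clock: 4.78
eef_pos: [570.5, -341.4, 26.2]
tcp_rot: [3.141, -0.009, -1.389]
contact_force: [0.4, -0.1, -3.4]
opening: 0.65
```

```bash
python3 plan.py 572 -341 14.5 -1.387 1
```

```text
at [ 570.5 -341.4   26.2] rot [ 3.141  -0.0094 -1.3888] t 4.7833 F [ 0.4 -0.1 -3.4] open 0.65 q6 0.86
  call 0 trans cm [-0.02 -0.15  1.17] twist -0.002
```

arm_command([
  {"translation":[0,-0.1,0.4],"twist":0,"gripper":0.4},
  {"translation":[0,-0.1,0.8],"twist":0,"gripper":0.4},
  {"translation":[0,-0.1,1.0],"twist":0,"gripper":0.4},
  {"translation":[0,-0.1,1.1],"twist":0,"gripper":0.4},
  {"translation":[0,-0.1,1.15],"twist":0,"gripper":0.4},
])

```text
clock: 5.2
eef_pos: [572.0, -341.5, 15.3]
tcp_rot: [-3.141, -0.01, -1.389]
contact_force: [1.1, 0.0, -2.9]
opening: 0.652
```

Not touching yet; a touch lower.

arm_command([
  {"translation":[0,0,0.03],"twist":0,"gripper":0.4},
  {"translation":[0,0,0.06],"twist":0,"gripper":0.4},
  {"translation":[0,0,0.09],"twist":0,"gripper":0.4},
  {"translation":[0,0,0.12],"twist":0,"gripper":0.4},
  {"translation":[0,0,0.12],"twist":0,"gripper":0.4},
])

```text
clock: 5.62
eef_pos: [572.4, -341.8, 15.0]
tcp_rot: [-3.141, -0.011, -1.389]
contact_force: [-1.3, 1.7, 4.4]
opening: 0.65
```

arm_command([
  {"translation":[0,0,0],"twist":0,"gripper":0.7},
  {"translation":[0,0,0],"twist":0,"gripper":0.8},
  {"translation":[0,0,0],"twist":0,"gripper":0.9},
  {"translation":[0,0,0],"twist":0,"gripper":1},
  {"translation":[0,0,0],"twist":0,"gripper":1},
])

```text
clock: 6.03
eef_pos: [572.4, -341.8, 14.9]
tcp_rot: [-3.141, -0.011, -1.389]
contact_force: [0.3, -0.7, 0.2]
opening: 1.0
```

arm_command([
  {"translation":[0,0,-1.5],"twist":0,"gripper":1},
  {"translation":[0,0,-4],"twist":0,"gripper":1},
  {"translation":[0,0,-7],"twist":0,"gripper":1},
  {"translation":[0,0,-10],"twist":0,"gripper":1},
  {"translation":[0,0,-12],"twist":0,"gripper":1},
])

```text
clock: 6.45
eef_pos: [573.0, -341.1, 139.0]
tcp_rot: [-3.138, -0.013, -1.389]
contact_force: [0.6, -0.5, -0.3]
opening: 1.0
```

```bash
python3 - <<'E'
from h import *
import pickle
m=camera_model('wrist'); f=grab_frame('wrist'); cv2.imwrite('pics/w3.png',f); pickle.dump(m,open('w3.pkl','wb'))
print(proj(m,[572.4,-341.8,59]))
E
python3 plan.py 572.4 -341.8 120 0.184
```

```text
[323.0425 249.5238]
at [ 574.7 -342.   142.6] rot [-3.1345 -0.016  -1.3889] t 6.5 F [ 1.4 -2.   2.4] open 1.006 q6 0.86
  call 0 trans cm [-0.03  0.08  0.75] twist -0.524
  call 1 trans cm [-0.07  0.05  0.75] twist -0.524
  call 2 trans cm [-0.08  0.01  0.75] twist -0.524
```

View pics/w3.png

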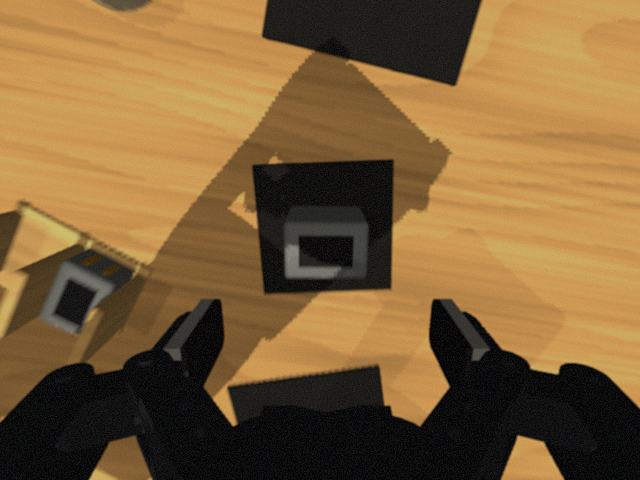

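The pack stands upright on the smallest mat, its top centred at about (326,250) with mat showing all round. Now I'll turn a quarter and take it by the broad sides.

arm_command([
  {"translation":[0,0,0.2],"twist":-0.11,"gripper":1},
  {"translation":[0,0,0.3],"twist":-0.22,"gripper":1},
  {"translation":[0,0,0.5],"twist":-0.33,"gripper":1},
  {"translation":[0,0.1,0.7],"twist":-0.44,"gripper":1},
  {"translation":[0,0.1,0.7],"twist":-0.53,"gripper":1},
])

```text
clock: 6.92
eef_pos: [573.5, -342.2, 136.2]
tcp_rot: [3.139, -0.017, -0.853]
contact_force: [0.6, 0.4, -0.3]
opening: 1.0
```

arm_command([
  {"translation":[0,0,0.2],"twist":-0.11,"gripper":1},
  {"translation":[0,0,0.3],"twist":-0.22,"gripper":1},
  {"translation":[0,0,0.5],"twist":-0.33,"gripper":1},
  {"translation":[0,0,0.7],"twist":-0.44,"gripper":1},
  {"translation":[0,0,0.7],"twist":-0.53,"gripper":1},
])

```text
clock: 7.33
eef_pos: [573.4, -342.2, 129.6]
tcp_rot: [3.131, -0.014, -0.317]
contact_force: [-0.3, 0.2, -0.1]
opening: 1.0
```

arm_command([
  {"translation":[0,0,0.2],"twist":-0.11,"gripper":1},
  {"translation":[0,0,0.3],"twist":-0.22,"gripper":1},
  {"translation":[0,0,0.5],"twist":-0.33,"gripper":1},
  {"translation":[0,0,0.7],"twist":-0.44,"gripper":1},
  {"translation":[0,0,0.7],"twist":-0.52,"gripper":1},
])

```text
clock: 7.75
eef_pos: [573.3, -342.2, 123.1]
tcp_rot: [3.125, -0.006, 0.209]
contact_force: [0.3, 0.3, -0.8]
opening: 0.999
```

```bash
python3 - <<'E'
from h import *
import pickle
m=camera_model('wrist'); f=grab_frame('wrist'); cv2.imwrite('pics/w4.png',f); pickle.dump(m,open('w4.pkl','wb'))
print(proj(m,[572.4,-341.8,59]))
E
python3 plan.py 572.4 -341.8 20 0.184 1
```

```text
[324.6636 251.4361]
at [ 573.4 -342.3  123.2] rot [ 3.1253 -0.0065  0.2126] t 7.8 F [0.2 0.2 0.3] open 0.999 q6 -0.74
  call 0 trans cm [-0.15 -0.23 10.32] twist 0.029
```

View pics/w4.png

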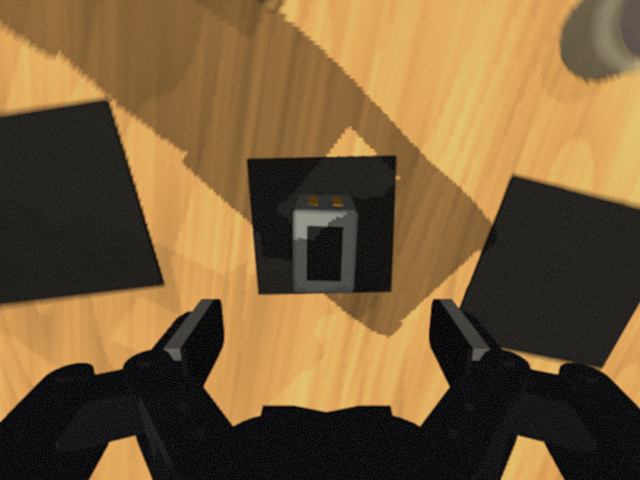

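The pack's top is centred at (325,251), square with the fingers, as predicted. Descending.

arm_command([
  {"translation":[-0.1,-0.1,2],"twist":0.03,"gripper":1},
  {"translation":[-0.1,-0.1,4],"twist":0.03,"gripper":1},
  {"translation":[-0.1,-0.2,6.5],"twist":0.03,"gripper":1},
  {"translation":[-0.1,-0.2,9],"twist":0.03,"gripper":1},
  {"translation":[-0.1,-0.2,10.2],"twist":0.03,"gripper":1},
])

```text
clock: 8.22
eef_pos: [571.7, -341.2, 19.1]
tcp_rot: [3.127, -0.005, 0.181]
contact_force: [-0.3, 0.7, -1.0]
opening: 1.006
```

arm_command([
  {"translation":[0,0,0],"twist":0,"gripper":0.8},
  {"translation":[0,0,0],"twist":0,"gripper":0.7},
  {"translation":[0,0,0],"twist":0,"gripper":0.6},
  {"translation":[0,0,0],"twist":0,"gripper":0.5},
  {"translation":[0,0,0],"twist":0,"gripper":0.3},
])

```text
clock: 8.63
eef_pos: [572.7, -341.9, 20.9]
tcp_rot: [3.126, -0.007, 0.18]
contact_force: [-0.2, -0.3, 4.6]
opening: 0.463
```

arm_command([
  {"translation":[0,0,0],"twist":0,"gripper":0.25},
  {"translation":[0,0,0],"twist":0,"gripper":0.25},
  {"translation":[0,0,0],"twist":0,"gripper":0.25},
  {"translation":[0,0,0],"twist":0,"gripper":0.25},
  {"translation":[0,0,0],"twist":0,"gripper":0.25},
])

```text
clock: 9.05
eef_pos: [572.6, -341.8, 20.9]
tcp_rot: [3.126, -0.007, 0.18]
contact_force: [0.1, -0.0, 0.3]
opening: 0.463
```

```bash
python3 plan.py 572.4 -341.8 120 0.184 1
```

```text
at [ 572.6 -341.8   20.9] rot [ 3.1259 -0.0066  0.1804] t 9.05 F [ 0.1 -0.   0.3] open 0.463 q6 -0.71
  call 0 trans cm [ 0.05  0.15 -9.9 ] twist -0.004
```

arm_command([
  {"translation":[0,0,-1.5],"twist":0,"gripper":0.25},
  {"translation":[0,0.1,-4],"twist":0,"gripper":0.25},
  {"translation":[0,0.2,-8],"twist":0,"gripper":0.25},
  {"translation":[0,0.2,-12],"twist":0,"gripper":0.25},
  {"translation":[0,0.2,-16],"twist":0,"gripper":0.25},
])

```text
clock: 9.47
eef_pos: [571.0, -341.2, 183.3]
tcp_rot: [3.126, -0.006, 0.18]
contact_force: [0.2, 0.1, -4.4]
opening: 0.464
```

```bash
python3 plan.py 534.5 264.7 190 0.184 4
```

```text
at [ 571.  -341.2  183.3] rot [ 3.1262 -0.0062  0.1804] t 9.4667 F [ 0.2  0.1 -4.4] open 0.464 q6 -0.71
  call 0 trans cm [  1.82 -15.06  -0.39] twist -0.001
  call 1 trans cm [  1.84 -15.06  -0.39] twist -0.001
  call 2 trans cm [  1.85 -15.06  -0.39] twist -0.001
  call 3 trans cm [  1.86 -15.06  -0.39] twist -0.001
```

arm_command([
  {"translation":[0.3,-2,-0.3],"twist":0,"gripper":0.25},
  {"translation":[0.7,-5,-0.5],"twist":0,"gripper":0.25},
  {"translation":[1.1,-8.5,-0.6],"twist":0,"gripper":0.25},
  {"translation":[1.5,-12,-0.7],"twist":0,"gripper":0.25},
  {"translation":[1.8,-15,-0.7],"twist":0,"gripper":0.25},
])

```text
clock: 9.88
eef_pos: [561.2, -188.5, 189.4]
tcp_rot: [3.126, -0.007, 0.18]
contact_force: [0.9, 0.4, -3.4]
opening: 0.465
```

arm_command([
  {"translation":[0.4,-3.5,0],"twist":0,"gripper":0.25},
  {"translation":[0.8,-7,-0.1],"twist":0,"gripper":0.25},
  {"translation":[1.2,-10.5,-0.2],"twist":0,"gripper":0.25},
  {"translation":[1.6,-14,-0.3],"twist":0,"gripper":0.25},
  {"translation":[2,-17,-0.3],"twist":0,"gripper":0.25},
])

```text
clock: 10.3
eef_pos: [549.8, -15.5, 191.0]
tcp_rot: [3.126, -0.008, 0.18]
contact_force: [0.6, 0.2, -3.1]
opening: 0.466
```

arm_command([
  {"translation":[0.3,-3,0],"twist":0,"gripper":0.25},
  {"translation":[0.6,-6,0],"twist":0,"gripper":0.25},
  {"translation":[1,-9,0],"twist":0,"gripper":0.25},
  {"translation":[1.4,-11.5,-0.2],"twist":0,"gripper":0.25},
  {"translation":[1.7,-13.5,-0.3],"twist":0,"gripper":0.25},
])

```text
clock: 10.72
eef_pos: [542.0, 122.5, 193.2]
tcp_rot: [3.127, -0.008, 0.181]
contact_force: [0.7, 0.2, -3.9]
opening: 0.464
```

```bash
python3 plan.py 534.5 264.7 190 0.184 1
```

```text
at [542.  122.5 193.2] rot [ 3.1268 -0.0085  0.1811] t 10.7167 F [ 0.7  0.2 -3.9] open 0.464 q6 0.06
  call 0 trans cm [  1.82 -14.13   0.13] twist -0.003
```

arm_command([
  {"translation":[0.4,-3,0],"twist":0,"gripper":0.25},
  {"translation":[0.8,-6,0],"twist":0,"gripper":0.25},
  {"translation":[1.2,-9,0],"twist":0,"gripper":0.25},
  {"translation":[1.5,-12,0],"twist":0,"gripper":0.25},
  {"translation":[1.8,-14.1,0],"twist":0,"gripper":0.25},
])

```text
clock: 11.13
eef_pos: [533.7, 266.8, 192.4]
tcp_rot: [3.128, -0.009, 0.182]
contact_force: [0.2, 0.0, -3.4]
opening: 0.462
```

```bash
python3 - <<'E'
from h import *
import pickle
m=camera_model('wrist'); f=grab_frame('wrist'); cv2.imwrite('pics/w5.png',f); pickle.dump(m,open('w5.pkl','wb'))
g=grab_frame('top'); crop(g,140,225,180,75,4,'pics/t5.png')
for p in ([527.3,303.1,84],[520.6,339.5,74],[546.5,200,84]): print(proj(m,p))
E
python3 plan.py 534.5 264.7 100 0.184 1
```

```text
[325.3891 182.6192]
[325.2471 127.9629]
[325.7723 314.0695]
at [534.  267.5 192.3] rot [ 3.1281 -0.0097  0.1838] t 11.2333 F [-0.1  0.4 -3.2] open 0.465 q6 0.3
  call 0 trans cm [-0.09  0.16  9.23] twist -0.0
```

View pics/w5.png

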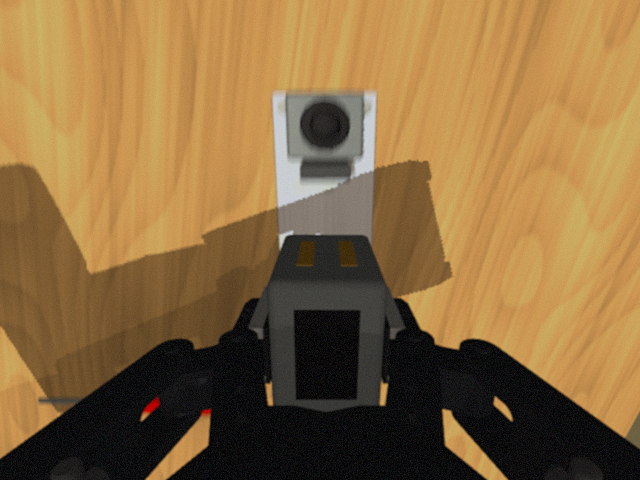

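Wrist view: plunger at (325,126) and fixed jaw's edge at about (326,181), both within about 2 px of prediction, with the cradle square to the tool. Descending.

arm_command([
  {"translation":[-0.1,0.1,2],"twist":0,"gripper":0.25},
  {"translation":[-0.1,0.2,4.5],"twist":0,"gripper":0.25},
  {"translation":[-0.1,0.2,7],"twist":0,"gripper":0.25},
  {"translation":[-0.1,0.2,8.5],"twist":0,"gripper":0.25},
  {"translation":[-0.1,0.2,9.2],"twist":0,"gripper":0.25},
])

```text
clock: 11.65
eef_pos: [533.2, 263.0, 98.6]
tcp_rot: [3.127, -0.006, 0.184]
contact_force: [-0.8, -0.6, -3.7]
opening: 0.459
```

```bash
python3 - <<'E'
from h import *
f=grab_frame('scene'); crop(f,315,170,180,150,4,'pics/s6.png')
E
python3 plan.py 534.5 264.7 33 0.184 1
```

```text
at [533.2 263.1  98.3] rot [ 3.127  -0.0064  0.1835] t 11.7 F [-0.3 -1.4 -3.6] open 0.461 q6 0.29
  call 0 trans cm [ 0.11 -0.23  6.53] twist -0.0
```

View pics/s6.png

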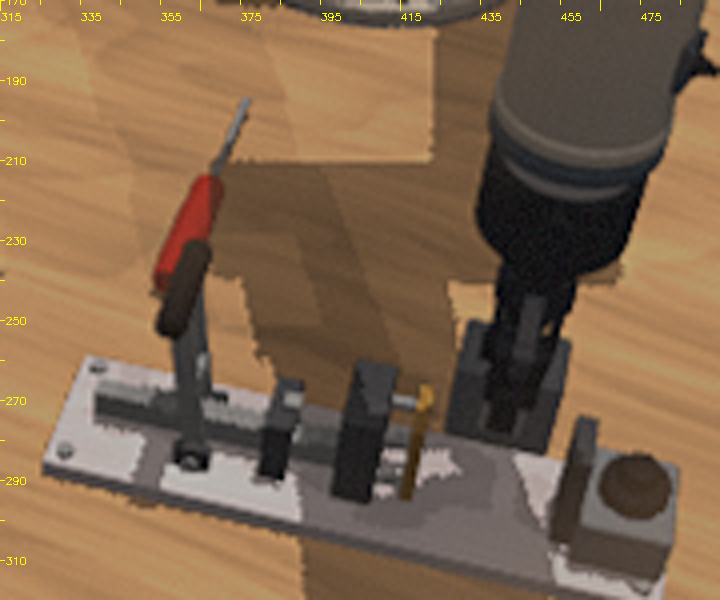

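Pack (px 442,267) hangs between pad (420,280) and fixed jaw (460,280). Lowering.

arm_command([
  {"translation":[0.1,-0.2,1.5],"twist":0,"gripper":0.25},
  {"translation":[0.1,-0.2,3],"twist":0,"gripper":0.25},
  {"translation":[0.1,-0.2,4.5],"twist":0,"gripper":0.25},
  {"translation":[0.1,-0.2,5.5],"twist":0,"gripper":0.25},
  {"translation":[0.1,-0.2,6.2],"twist":0,"gripper":0.25},
])

```text
clock: 12.12
eef_pos: [534.7, 264.2, 36.4]
tcp_rot: [3.127, -0.007, 0.183]
contact_force: [-0.3, -0.8, -3.6]
opening: 0.466
```

arm_command([
  {"translation":[0,0,0.15],"twist":0,"gripper":0.25},
  {"translation":[0,0,0.25],"twist":0,"gripper":0.25},
  {"translation":[0,0,0.3],"twist":0,"gripper":0.25},
  {"translation":[0,0,0.35],"twist":0,"gripper":0.25},
  {"translation":[0,0,0.35],"twist":0,"gripper":0.25},
])

```text
clock: 12.53
eef_pos: [535.1, 264.4, 33.5]
tcp_rot: [3.127, -0.008, 0.183]
contact_force: [-0.1, -0.3, -3.4]
opening: 0.461
```

arm_command([
  {"translation":[0,0,0.05],"twist":0,"gripper":0.25},
  {"translation":[0,0,0.1],"twist":0,"gripper":0.25},
  {"translation":[0,0,0.14],"twist":0,"gripper":0.25},
  {"translation":[0,0,0.18],"twist":0,"gripper":0.25},
  {"translation":[0,0,0.18],"twist":0,"gripper":0.25},
])

```text
clock: 12.95
eef_pos: [535.2, 264.4, 31.9]
tcp_rot: [3.127, -0.008, 0.183]
contact_force: [-0.4, 1.1, 0.5]
opening: 0.461
```

Touching down. Release.

arm_command([
  {"translation":[0,0,0.02],"twist":0,"gripper":0.5},
  {"translation":[0,0,0.02],"twist":0,"gripper":0.6},
  {"translation":[0,0,0.02],"twist":0,"gripper":0.8},
  {"translation":[0,0,0.02],"twist":0,"gripper":0.9},
  {"translation":[0,0,0.02],"twist":0,"gripper":0.9},
])

```text
clock: 13.37
eef_pos: [535.3, 264.5, 31.8]
tcp_rot: [3.127, -0.008, 0.183]
contact_force: [0.7, -0.6, -0.5]
opening: 0.901
```

arm_command([
  {"translation":[0,0,-1.5],"twist":0,"gripper":0.9},
  {"translation":[0,0.1,-4],"twist":0,"gripper":0.9},
  {"translation":[0,0.1,-7],"twist":0,"gripper":0.9},
  {"translation":[0,0.2,-11],"twist":0,"gripper":0.9},
  {"translation":[0,0.2,-14],"twist":0,"gripper":0.9},
])

```text
clock: 13.78
eef_pos: [534.4, 264.3, 174.2]
tcp_rot: [3.128, -0.009, 0.183]
contact_force: [1.3, 0.2, 0.1]
opening: 0.9
```

```bash
python3 - <<'E'
from h import *
import pickle
m=camera_model('wrist'); f=grab_frame('wrist'); cv2.imwrite('pics/w7.png',f); pickle.dump(m,open('w7.pkl','wb'))
E
python3 plan.py 574 52 190 0.184
```

```text
at [537.3 265.8 180.1] rot [ 3.13   -0.0167  0.1832] t 13.8333 F [2.5 0.5 4.6] open 0.903 q6 0.29
  call 0 trans cm [-0.14 10.85 -0.37] twist -0.0
  call 1 trans cm [-0.14 10.85 -0.37] twist -0.0
```

View pics/w7.png

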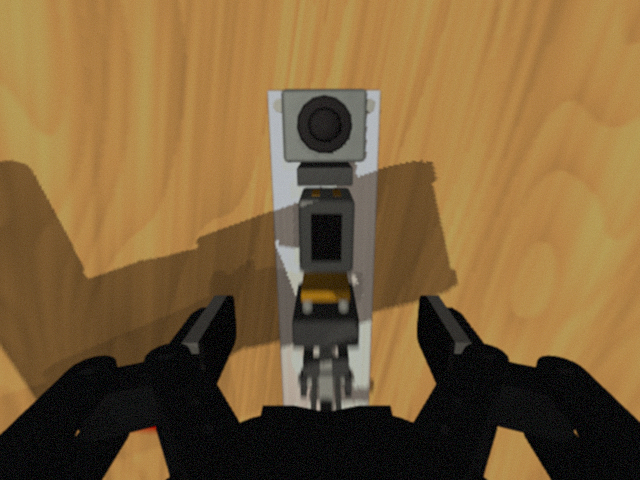

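The pack stands in the cradle at (326,235), squarely between pad (326,290) and fixed jaw (326,175). Next, the lever: shut the fingers and go behind the bar.

arm_command([
  {"translation":[0,2,-0.3],"twist":0,"gripper":0.5},
  {"translation":[0,5,-0.7],"twist":0,"gripper":0},
  {"translation":[-0.1,8,-0.7],"twist":0,"gripper":0},
  {"translation":[-0.1,10,-0.7],"twist":0,"gripper":0},
  {"translation":[-0.1,11,-0.7],"twist":0,"gripper":0},
])

```text
clock: 14.25
eef_pos: [556.4, 155.4, 188.4]
tcp_rot: [3.129, -0.017, 0.182]
contact_force: [-0.2, 0.3, -0.5]
opening: 0.186
```

arm_command([
  {"translation":[0,2,0],"twist":0,"gripper":0},
  {"translation":[-0.1,5,0],"twist":0,"gripper":0},
  {"translation":[-0.1,8,0],"twist":0,"gripper":0},
  {"translation":[-0.1,10,0],"twist":0,"gripper":0},
  {"translation":[-0.1,10.9,0],"twist":0,"gripper":0},
])

```text
clock: 14.67
eef_pos: [575.4, 46.2, 189.5]
tcp_rot: [3.129, -0.017, 0.18]
contact_force: [0.5, 0.6, 0.3]
opening: -0.001
```

```bash
python3 plan.py 574 52 122 0.184 1
```

```text
at [575.4  46.2 189.5] rot [ 3.1291 -0.0168  0.1805] t 14.6667 F [0.5 0.6 0.3] open -0.001 q6 -0.09
  call 0 trans cm [-0.15 -0.68  6.74] twist -0.004
```

arm_command([
  {"translation":[-0.1,-0.3,1.5],"twist":0,"gripper":0},
  {"translation":[-0.1,-0.5,3],"twist":0,"gripper":0},
  {"translation":[-0.1,-0.6,5],"twist":0,"gripper":0},
  {"translation":[-0.1,-0.6,6.5],"twist":0,"gripper":0},
  {"translation":[-0.1,-0.6,6.8],"twist":0,"gripper":0},
])

```text
clock: 15.08
eef_pos: [572.9, 52.1, 118.7]
tcp_rot: [3.13, -0.013, 0.181]
contact_force: [-0.4, 0.3, -0.1]
opening: -0.002
```

```bash
python3 - <<'E'
from h import *
f=grab_frame('scene'); crop(f,315,150,150,140,4,'pics/s8.png')
s=sense(); th=1.7546; o=np.array([549.27,185.1]); R=np.array([[np.cos(th),-np.sin(th)],[np.sin(th),np.cos(th)]]); print('cradle xy',R.T@(s['eef_pos'][:2]-o),s['eef_pos'][2])
E
```

```text
cradle xy [-135.237     0.6747] 119.42661372639311
```

View pics/s8.png

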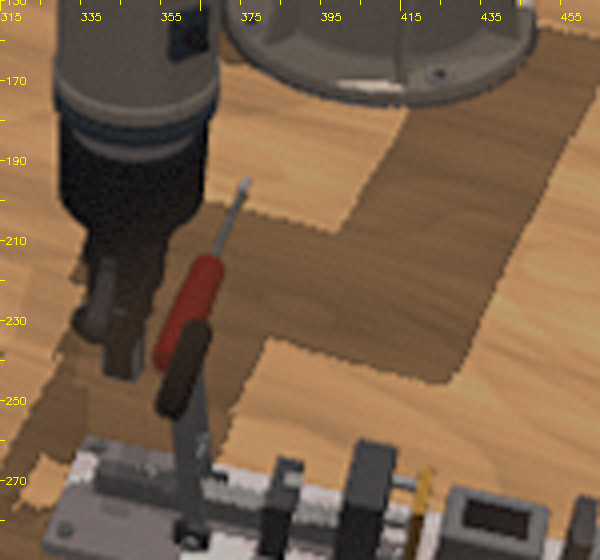

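Fingers are behind the bar (bar at px 361,241, tips at 345,243).

arm_command([
  {"translation":[0,-0.8,0],"twist":0,"gripper":0},
  {"translation":[0,-1.4,0],"twist":0,"gripper":0},
  {"translation":[0,-2,0],"twist":0,"gripper":0},
  {"translation":[0,-2.7,0],"twist":0,"gripper":0},
  {"translation":[0,-3.4,0],"twist":0,"gripper":0},
])

```text
clock: 15.55
eef_pos: [567.7, 86.2, 119.9]
tcp_rot: [3.129, -0.015, 0.181]
contact_force: [0.6, -5.3, 3.0]
opening: 0.0
```

arm_command([
  {"translation":[0,-0.6,0],"twist":0,"gripper":0},
  {"translation":[0,-1.2,0],"twist":0,"gripper":0},
  {"translation":[0,-1.7,0],"twist":0,"gripper":0},
  {"translation":[0,-2.1,0],"twist":0,"gripper":0},
  {"translation":[0,-2.3,0],"twist":0,"gripper":0},
])

```text
clock: 15.97
eef_pos: [563.3, 109.2, 119.3]
tcp_rot: [3.129, -0.014, 0.182]
contact_force: [2.2, -5.4, -3.8]
opening: -0.0
```

```bash
cat > c.py <<'E'
from h import *
s=sense(); th=1.7546; o=np.array([549.27,185.1]); R=np.array([[np.cos(th),-np.sin(th)],[np.sin(th),np.cos(th)]]); print('cradle xy',R.T@(s['eef_pos'][:2]-o),s['eef_pos'][2],'F cradle',R.T@s['contact_force'][:2],s['contact_force'][2],s['clock'],s['tcp_rot'])
E
python3 c.py; python3 - <<'E'
from h import *
f=grab_frame('scene'); crop(f,315,150,180,150,4,'pics/s9.png')
E
```

```text
cradle xy [-77.1684   0.1147] 119.30282717797186 F cradle [-5.7197 -1.1945] -3.7723763459458617 15.9667 [ 3.129  -0.0145  0.1816]
```

View pics/s9.png

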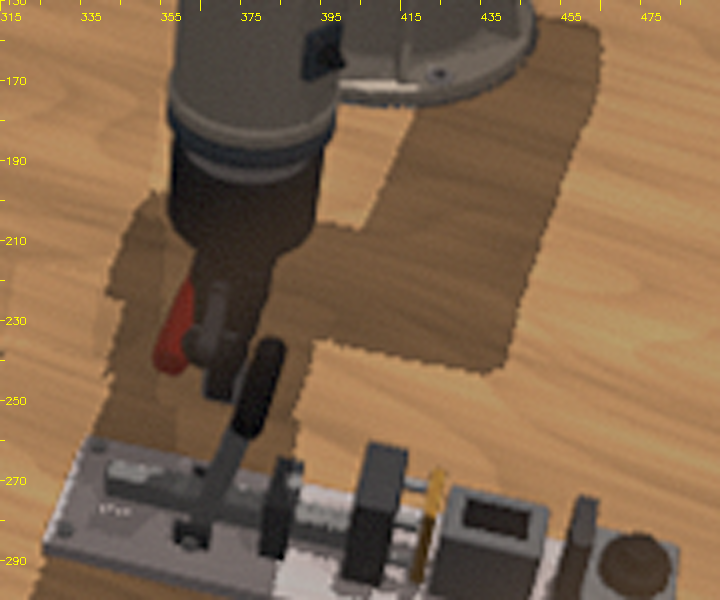

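The lever is mostly through its stroke and the jaw has moved. I'll creep to the stop.

arm_command([
  {"translation":[0,-0.2,0],"twist":0,"gripper":0},
  {"translation":[0,-0.4,0],"twist":0,"gripper":0},
  {"translation":[0,-0.5,0],"twist":0,"gripper":0},
  {"translation":[0,-0.6,0],"twist":0,"gripper":0},
  {"translation":[0,-0.6,0],"twist":0,"gripper":0},
])

```text
clock: 16.43
eef_pos: [562.0, 115.0, 118.9]
tcp_rot: [3.129, -0.014, 0.182]
contact_force: [1.5, -5.1, -3.4]
opening: 0.003
```

```bash
python3 c.py
```

```text
cradle xy [-71.2607   0.3028] 118.89873574122505 F cradle [-5.2457 -0.5811] -3.4299389450346593 16.4333 [ 3.1287 -0.0139  0.1816]
```

arm_command([
  {"translation":[0,-0.1,0],"twist":0,"gripper":0},
  {"translation":[0,-0.2,0],"twist":0,"gripper":0},
  {"translation":[0,-0.3,0],"twist":0,"gripper":0},
  {"translation":[0,-0.4,0],"twist":0,"gripper":0},
  {"translation":[0,-0.4,0],"twist":0,"gripper":0},
])

```text
clock: 16.85
eef_pos: [561.7, 116.4, 118.6]
tcp_rot: [3.125, -0.014, 0.183]
contact_force: [4.6, -17.5, -1.7]
opening: 0.001
```

```bash
python3 c.py
```

```text
cradle xy [-69.8007   0.3233] 118.63089361774027 F cradle [-18.0034  -1.3176] -1.6760590531300217 16.85 [ 3.1246 -0.0137  0.1828]
```

The stop is at cradle x ≈ -70 (18 N). Back off and let the lever spring back.

arm_command([
  {"translation":[0,1.3,-0.1],"twist":0,"gripper":0},
  {"translation":[0,2.6,-0.1],"twist":0,"gripper":0},
  {"translation":[0,3.9,-0.1],"twist":0,"gripper":0},
  {"translation":[0,5.2,-0.1],"twist":0,"gripper":0},
  {"translation":[0,6.3,-0.1],"twist":0,"gripper":0},
])

```text
clock: 17.27
eef_pos: [573.3, 53.2, 120.8]
tcp_rot: [3.125, -0.014, 0.182]
contact_force: [0.3, 0.7, 0.1]
opening: 0.001
```

```bash
python3 c.py; python3 - <<'E'
from h import *
f=grab_frame('scene'); crop(f,315,150,180,150,4,'pics/s10.png')
E
```

```text
cradle xy [-134.044     0.4375] 120.77612459787903 F cradle [ 0.6479 -0.389 ] 0.13479326861503518 17.2667 [ 3.1251 -0.0139  0.182 ]
```

View pics/s10.png

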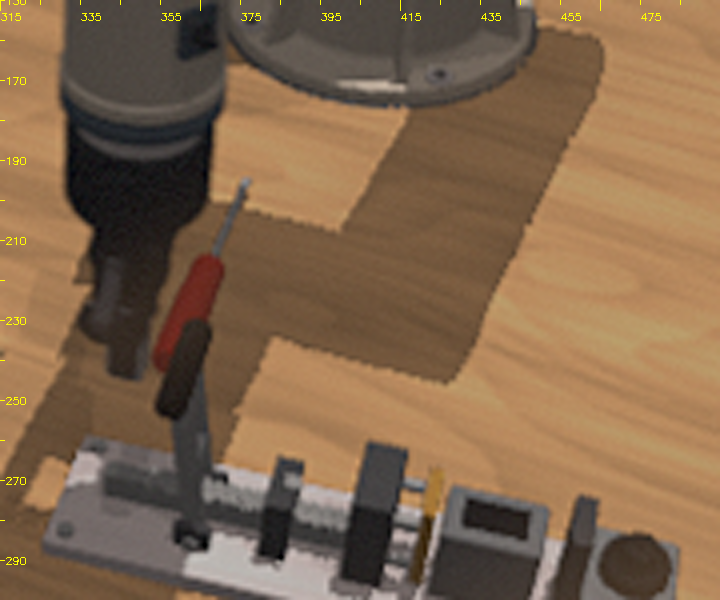

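The lever sprang back (bar again at px 361,241) and the jaw has moved on. Stroke 2.

arm_command([
  {"translation":[0,-1.2,0],"twist":0,"gripper":0},
  {"translation":[0,-2.3,0],"twist":0,"gripper":0},
  {"translation":[0,-3.5,0],"twist":0,"gripper":0},
  {"translation":[0,-4.6,0],"twist":0,"gripper":0},
  {"translation":[0,-5.6,0],"twist":0,"gripper":0},
])

```text
clock: 17.73
eef_pos: [563.1, 108.4, 119.7]
tcp_rot: [3.124, -0.014, 0.183]
contact_force: [1.1, -4.1, -2.3]
opening: 0.0
```

```bash
python3 c.py
```

```text
cradle xy [-77.9468   0.3888] 119.7059124025425 F cradle [-4.2687 -0.3005] -2.30001601153722 17.7333 [ 3.1237 -0.0139  0.1832]
```

arm_command([
  {"translation":[0,-0.3,0],"twist":0,"gripper":0},
  {"translation":[0,-0.6,0],"twist":0,"gripper":0},
  {"translation":[0,-0.8,0],"twist":0,"gripper":0},
  {"translation":[0,-1,0],"twist":0,"gripper":0},
  {"translation":[0,-1,0],"twist":0,"gripper":0},
])

```text
clock: 18.15
eef_pos: [561.3, 116.3, 119.0]
tcp_rot: [3.118, -0.013, 0.186]
contact_force: [4.7, -21.4, -3.2]
opening: -0.001
```

```bash
python3 c.py
```

```text
cradle xy [-69.8246   0.7848] 119.04373635370364 F cradle [-21.8735  -0.7184] -3.2253912561974265 18.15 [ 3.1184 -0.0129  0.1864]
```

arm_command([
  {"translation":[0,1.3,-0.1],"twist":0,"gripper":0},
  {"translation":[0,2.6,-0.1],"twist":0,"gripper":0},
  {"translation":[0,3.9,-0.1],"twist":0,"gripper":0},
  {"translation":[0,5.2,-0.1],"twist":0,"gripper":0},
  {"translation":[0,6.3,-0.1],"twist":0,"gripper":0},
])

```text
clock: 18.57
eef_pos: [573.1, 53.5, 121.5]
tcp_rot: [3.119, -0.013, 0.186]
contact_force: [-0.4, -0.3, 0.5]
opening: 0.001
```

```bash
python3 c.py; python3 - <<'E'
from h import *
f=grab_frame('scene'); crop(f,315,200,180,120,4,'pics/s11.png')
E
```

```text
cradle xy [-133.7333    0.6522] 121.53790424982876 F cradle [-0.1997  0.4808] 0.5311478661924596 18.5667 [ 3.1189 -0.0131  0.186 ]
```

View pics/s11.png

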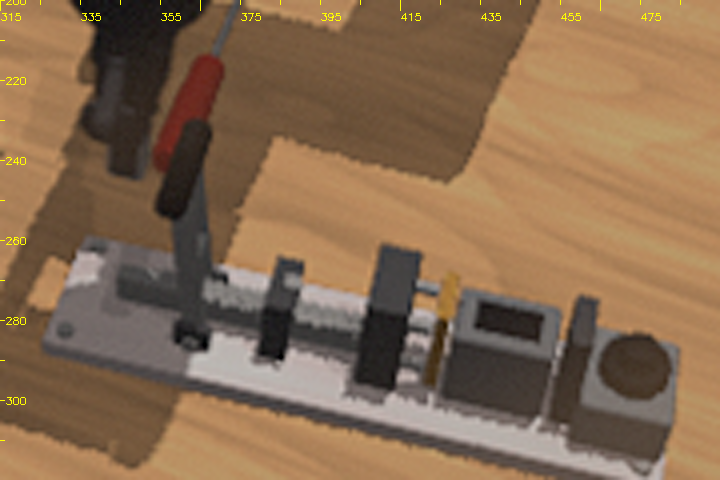

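Stroke 2 advanced the jaw and pushed the pack towards the fixed jaw. Stroke 3.

arm_command([
  {"translation":[0,-1.2,0],"twist":0,"gripper":0},
  {"translation":[0,-2.3,0],"twist":0,"gripper":0},
  {"translation":[0,-3.5,0.1],"twist":0,"gripper":0},
  {"translation":[0,-4.6,0.1],"twist":0,"gripper":0},
  {"translation":[0,-5.6,0.1],"twist":0,"gripper":0},
])

```text
clock: 19.03
eef_pos: [562.9, 108.4, 119.1]
tcp_rot: [3.117, -0.013, 0.187]
contact_force: [3.0, -5.1, -3.9]
opening: -0.001
```

```bash
python3 c.py
```

```text
cradle xy [-77.8628   0.651 ] 119.14700638856151 F cradle [-5.5207 -2.008 ] -3.943754216847781 19.0333 [ 3.1174 -0.0134  0.1869]
```

arm_command([
  {"translation":[0,-0.3,0],"twist":0,"gripper":0},
  {"translation":[0,-0.6,0],"twist":0,"gripper":0},
  {"translation":[0,-0.8,0],"twist":0,"gripper":0},
  {"translation":[0,-0.9,0],"twist":0,"gripper":0},
  {"translation":[0,-0.9,0],"twist":0,"gripper":0},
])

```text
clock: 19.45
eef_pos: [561.1, 116.1, 118.3]
tcp_rot: [3.113, -0.013, 0.19]
contact_force: [5.6, -18.6, -3.9]
opening: 0.002
```

```bash
python3 c.py
```

```text
cradle xy [-70.0366   1.0125] 118.27928263584376 F cradle [-19.3507  -2.0585] -3.8785663180801397 19.45 [ 3.113  -0.0126  0.1899]
```

arm_command([
  {"translation":[0,1.3,-0.1],"twist":0,"gripper":0},
  {"translation":[0,2.6,-0.1],"twist":0,"gripper":0},
  {"translation":[0,3.9,-0.1],"twist":0,"gripper":0},
  {"translation":[0,5.2,-0.1],"twist":0,"gripper":0},
  {"translation":[0,6.3,-0.1],"twist":0,"gripper":0},
])

```text
clock: 19.87
eef_pos: [573.0, 53.4, 121.1]
tcp_rot: [3.114, -0.013, 0.19]
contact_force: [-0.1, -1.1, 0.9]
opening: -0.004
```

```bash
python3 c.py; python3 - <<'E'
from h import *
f=grab_frame('scene'); crop(f,315,200,180,120,4,'pics/s12.png')
E
```

```text
cradle xy [-133.8286    0.7612] 121.06171113639343 F cradle [-1.0121  0.3257] 0.8953053201782911 19.8667 [ 3.1135 -0.0125  0.1897]
```

View pics/s12.png

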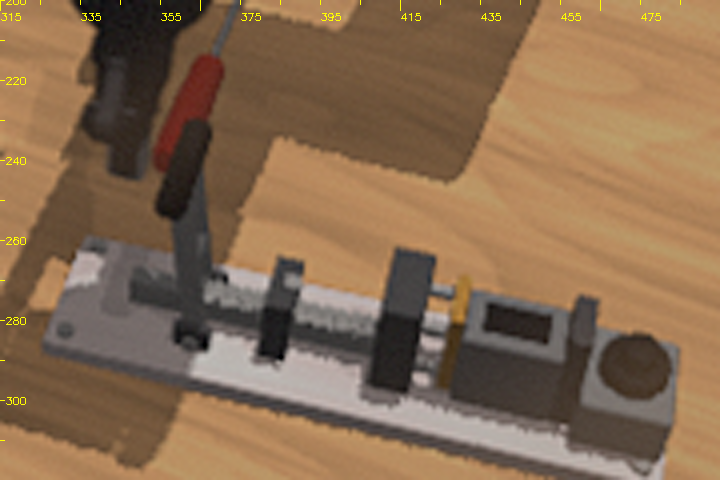

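The pack is near or at the fixed jaw and the pad isn't compressed yet. Stroke 4, with less overshoot.

arm_command([
  {"translation":[0,-1.2,0],"twist":0,"gripper":0},
  {"translation":[0,-2.3,0],"twist":0,"gripper":0},
  {"translation":[0,-3.5,0],"twist":0,"gripper":0},
  {"translation":[0,-4.6,0],"twist":0,"gripper":0},
  {"translation":[0,-5.6,0],"twist":0,"gripper":0},
])

```text
clock: 20.33
eef_pos: [562.9, 107.7, 119.7]
tcp_rot: [3.111, -0.013, 0.191]
contact_force: [4.1, -9.7, -7.0]
opening: -0.0
```

```bash
python3 c.py
```

```text
cradle xy [-78.5979   0.757 ] 119.69114202874971 F cradle [-10.2963  -2.2121] -6.960862455829303 20.3333 [ 3.111  -0.0134  0.1907]
```

arm_command([
  {"translation":[0,-0.3,0],"twist":0,"gripper":0},
  {"translation":[0,-0.6,0],"twist":0,"gripper":0},
  {"translation":[0,-0.8,0],"twist":0,"gripper":0},
  {"translation":[0,-0.9,0],"twist":0,"gripper":0},
  {"translation":[0,-0.9,0],"twist":0,"gripper":0},
])

```text
clock: 20.75
eef_pos: [561.0, 115.8, 118.7]
tcp_rot: [3.107, -0.013, 0.193]
contact_force: [5.8, -15.1, -6.3]
opening: 0.001
```

```bash
python3 c.py
```

```text
cradle xy [-70.2285   1.1491] 118.71652106586737 F cradle [-15.935   -2.9377] -6.27872100996264 20.75 [ 3.1073 -0.0127  0.1933]
```

arm_command([
  {"translation":[0,1.3,-0.1],"twist":0,"gripper":0},
  {"translation":[0,2.6,-0.1],"twist":0,"gripper":0},
  {"translation":[0,3.9,-0.1],"twist":0,"gripper":0},
  {"translation":[0,5.2,-0.1],"twist":0,"gripper":0},
  {"translation":[0,6.3,-0.1],"twist":0,"gripper":0},
])

```text
clock: 21.17
eef_pos: [573.2, 53.4, 121.9]
tcp_rot: [3.108, -0.013, 0.193]
contact_force: [1.0, 0.2, 0.1]
opening: 0.0
```

```bash
python3 c.py; python3 - <<'E'
from h import *
f=grab_frame('scene'); crop(f,315,200,180,120,4,'pics/s13.png')
E
```

```text
cradle xy [-133.8804    0.5808] 121.92751806346874 F cradle [ 0.0044 -0.9735] 0.09759890943104936 21.1667 [ 3.1077 -0.0128  0.1932]
```

View pics/s13.png

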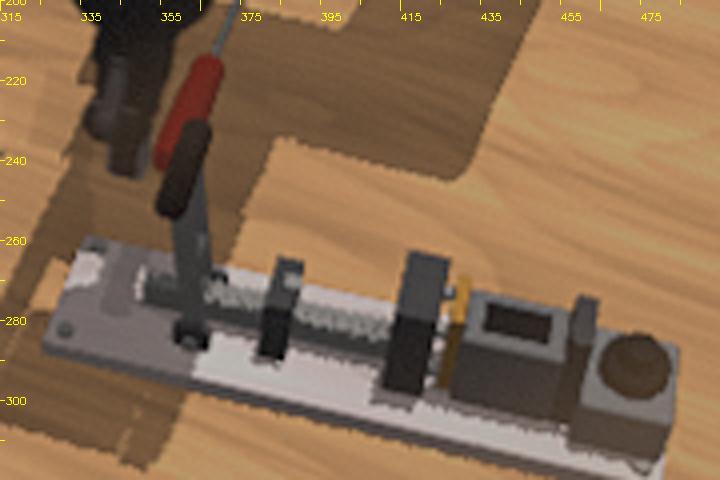

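The pad is now partly compressed. Stroke 5, more cautiously because it may stop early.

arm_command([
  {"translation":[0,-1,0.1],"twist":0,"gripper":0},
  {"translation":[0,-2,0.1],"twist":0,"gripper":0},
  {"translation":[0,-2.8,0.1],"twist":0,"gripper":0},
  {"translation":[0,-3.4,0.1],"twist":0,"gripper":0},
  {"translation":[0,-4,0.1],"twist":0,"gripper":0},
])

```text
clock: 21.63
eef_pos: [566.2, 91.5, 120.3]
tcp_rot: [3.105, -0.014, 0.194]
contact_force: [1.1, -10.2, 7.1]
opening: -0.003
```

```bash
python3 c.py
```

```text
cradle xy [-95.1177   0.4362] 120.30424851040175 F cradle [-10.2097   0.7603] 7.14168527472594 21.6333 [ 3.1049 -0.0138  0.1944]
```

arm_command([
  {"translation":[0,-0.2,0],"twist":0,"gripper":0},
  {"translation":[0,-0.4,0],"twist":0,"gripper":0},
  {"translation":[0,-0.6,0],"twist":0,"gripper":0},
  {"translation":[0,-0.8,0],"twist":0,"gripper":0},
  {"translation":[0,-0.9,0],"twist":0,"gripper":0},
])

```text
clock: 22.05
eef_pos: [564.5, 100.4, 120.1]
tcp_rot: [3.102, -0.014, 0.196]
contact_force: [2.4, -12.2, 1.6]
opening: 0.005
```

```bash
python3 c.py
```

```text
cradle xy [-86.0454   0.5405] 120.1102384089709 F cradle [-12.4677  -0.1006] 1.5804823201662361 22.05 [ 3.1025 -0.0139  0.1965]
```

arm_command([
  {"translation":[0,-0.2,0],"twist":0,"gripper":0},
  {"translation":[0,-0.4,0],"twist":0,"gripper":0},
  {"translation":[0,-0.6,0],"twist":0,"gripper":0},
  {"translation":[0,-0.7,0],"twist":0,"gripper":0},
  {"translation":[0,-0.7,0],"twist":0,"gripper":0},
])

```text
clock: 22.47
eef_pos: [563.6, 105.1, 119.8]
tcp_rot: [3.097, -0.014, 0.2]
contact_force: [6.9, -23.5, -0.9]
opening: 0.002
```

```bash
python3 c.py
```

```text
cradle xy [-81.2268   0.5542] 119.79522620428509 F cradle [-24.3581  -2.5084] -0.913925510218929 22.4667 [ 3.0966 -0.0139  0.1996]
```

It stopped about 11 mm short of the end at 24 N, which is ambiguous. I'll push slightly further to see whether that's a hard stop.

arm_command([
  {"translation":[0,-0.1,0],"twist":0,"gripper":0},
  {"translation":[0,-0.15,0],"twist":0,"gripper":0},
  {"translation":[0,-0.2,0],"twist":0,"gripper":0},
  {"translation":[0,-0.25,0],"twist":0,"gripper":0},
  {"translation":[0,-0.25,0],"twist":0,"gripper":0},
])

```text
clock: 22.88
eef_pos: [563.6, 105.3, 119.8]
tcp_rot: [3.091, -0.014, 0.202]
contact_force: [6.1, -22.5, -0.3]
opening: 0.001
```

```bash
python3 c.py;  python3 - <<'E'
from h import *
f=grab_frame('scene'); crop(f,315,200,180,120,4,'pics/s14.png')
E
```

```text
cradle xy [-81.0743   0.5111] 119.79475740108337 F cradle [-23.23   -1.859] -0.2602592522480691 22.8833 [ 3.0907 -0.0139  0.2023]
```

View pics/s14.png

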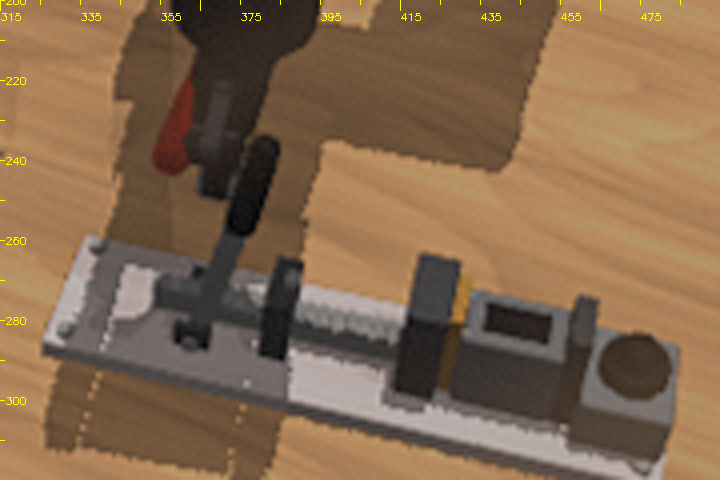

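It is a hard stop: the pad is flat against the jaw (px 430,285). Let it spring back and see where the jaw rests.

arm_command([
  {"translation":[0,1,-0.1],"twist":0,"gripper":0},
  {"translation":[0,2,-0.1],"twist":0,"gripper":0},
  {"translation":[0,3.2,-0.1],"twist":0,"gripper":0},
  {"translation":[0,4.4,-0.2],"twist":0,"gripper":0},
  {"translation":[0,5.2,-0.2],"twist":0,"gripper":0},
])

```text
clock: 23.35
eef_pos: [574.0, 54.8, 124.6]
tcp_rot: [3.091, -0.014, 0.203]
contact_force: [1.1, 0.4, -0.3]
opening: -0.004
```

```bash
python3 c.py;  python3 - <<'E'
from h import *
f=grab_frame('scene'); crop(f,315,200,180,120,4,'pics/s15.png')
E
```

```text
cradle xy [-132.6436   -0.5271] 124.60617585954188 F cradle [ 0.1761 -1.1686] -0.2837455396727144 23.35 [ 3.0912 -0.0141  0.2029]
```

View pics/s15.png

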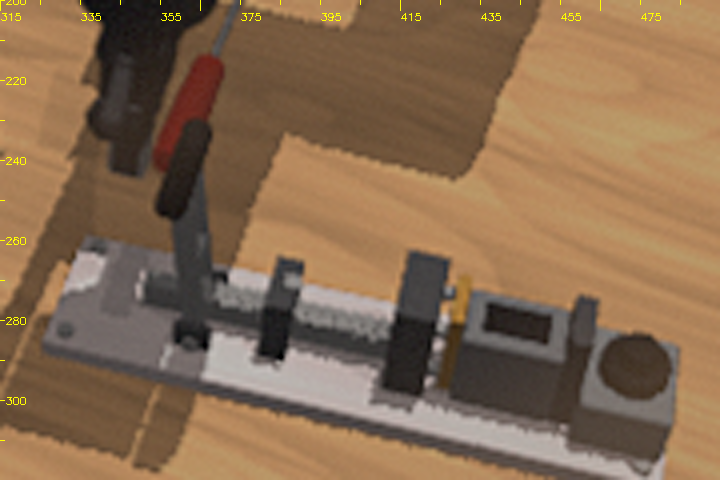

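The jaw is back on the same tooth as before stroke 5, so that stroke didn't catch: it stopped hard about 11 mm short. That falls between "catches" (10 mm) and "clearly tight" (15 mm), so I'll do one firmer stroke to make sure.

arm_command([
  {"translation":[0,-1,0.3],"twist":0.02,"gripper":0},
  {"translation":[0,-2,0.3],"twist":0.02,"gripper":0},
  {"translation":[0,-3,0.3],"twist":0.02,"gripper":0},
  {"translation":[0,-4,0.4],"twist":0.02,"gripper":0},
  {"translation":[0,-4.8,0.4],"twist":0.02,"gripper":0},
])

```text
clock: 23.82
eef_pos: [565.6, 100.9, 119.2]
tcp_rot: [3.089, -0.017, 0.185]
contact_force: [3.7, -13.7, 3.4]
opening: 0.002
```

```bash
python3 c.py
```

```text
cradle xy [-85.7999  -0.6774] 119.17682342870229 F cradle [-14.1432  -1.1177] 3.3545909246082517 23.8167 [ 3.0888 -0.0172  0.1847]
```

arm_command([
  {"translation":[0,-0.2,0],"twist":0,"gripper":0},
  {"translation":[0,-0.4,0],"twist":0,"gripper":0},
  {"translation":[0,-0.6,0],"twist":0,"gripper":0},
  {"translation":[0,-0.8,0],"twist":0,"gripper":0},
  {"translation":[0,-0.8,0],"twist":0,"gripper":0},
])

```text
clock: 24.23
eef_pos: [564.7, 106.0, 118.9]
tcp_rot: [3.082, -0.017, 0.188]
contact_force: [5.6, -25.2, -1.2]
opening: 0.0
```

```bash
python3 c.py
```

```text
cradle xy [-80.6249  -0.6717] 118.8635046296528 F cradle [-25.7671  -0.9465] -1.1562369623658328 24.2333 [ 3.0824 -0.0169  0.1882]
```

arm_command([
  {"translation":[0,-0.1,0],"twist":0,"gripper":0},
  {"translation":[0,-0.2,0],"twist":0,"gripper":0},
  {"translation":[0,-0.3,0],"twist":0,"gripper":0},
  {"translation":[0,-0.4,0],"twist":0,"gripper":0},
  {"translation":[0,-0.4,0],"twist":0,"gripper":0},
])

```text
clock: 24.65
eef_pos: [564.5, 106.7, 118.8]
tcp_rot: [3.076, -0.017, 0.192]
contact_force: [6.9, -27.1, 0.2]
opening: -0.002
```

```bash
python3 c.py
```

```text
cradle xy [-79.9099  -0.6824] 118.8028660129947 F cradle [-27.8574  -1.7892] 0.24792852142107724 24.65 [ 3.0756 -0.0166  0.1917]
```

arm_command([
  {"translation":[0,1,-0.1],"twist":0,"gripper":0},
  {"translation":[0,2,-0.1],"twist":0,"gripper":0},
  {"translation":[0,3.2,-0.1],"twist":0,"gripper":0},
  {"translation":[0,4.4,-0.2],"twist":0,"gripper":0},
  {"translation":[0,5.2,-0.2],"twist":0,"gripper":0},
])

```text
clock: 25.07
eef_pos: [574.5, 55.9, 124.5]
tcp_rot: [3.076, -0.017, 0.192]
contact_force: [-0.6, 0.3, 0.1]
opening: -0.0
```

```bash
python3 c.py;  python3 - <<'E'
from h import *
f=grab_frame('scene'); crop(f,315,200,180,120,4,'pics/s16.png'); cv2.imwrite('pics/s16f.png',f)
g=grab_frame('top'); cv2.imwrite('pics/t16f.png',g); crop(g,140,225,180,75,4,'pics/t16.png')
E
```

```text
cradle xy [-131.6517   -1.177 ] 124.52910206899676 F cradle [0.4121 0.5189] 0.053597850755299714 25.0667 [ 3.0759 -0.0169  0.1924]
```

View pics/s16.png

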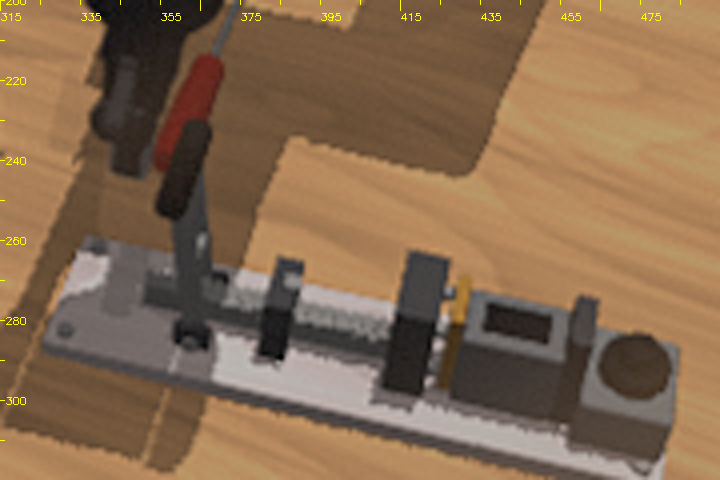

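View pics/t16.png

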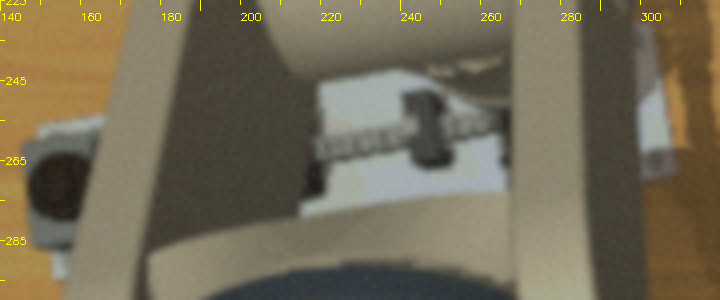

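```bash
python3 - <<'E'
from h import *
th=1.7546; o=np.array([549.27,185.1]); R=np.array([[np.cos(th),-np.sin(th)],[np.sin(th),np.cos(th)]])
m=camera_model('scene')
W=lambda x,y,z: proj(m,[*(R@np.array([x,y])+o),z])
f=cv2.imread('pics/s16f.png'); k=6; x0,y0,w,h=395,250,95,75
c=cv2.resize(f[y0:y0+h,x0:x0+w],None,fx=k,fy=k,interpolation=cv2.INTER_CUBIC)
def poly(P,col): cv2.polylines(c,[np.array([((W(*p)-[x0,y0]+.5)*k) for p in P],np.int32)],True,col,1)
for j,col in((36,(0,0,255)),(39,(0,255,0)),(42,(255,0,0))):
    poly([(j-12,-25,84),(j+12,-25,84),(j+12,25,84),(j-12,25,84)],col)
poly([(120,-18,84),(132,-18,84),(132,18,84),(120,18,84)],(0,255,255))
poly([(64,-20,70),(120,-20,70),(120,20,70),(64,20,70)],(255,0,255))
cv2.imwrite('pics/j16.png',c)
E
```

```text
(no output)
```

View pics/j16.png

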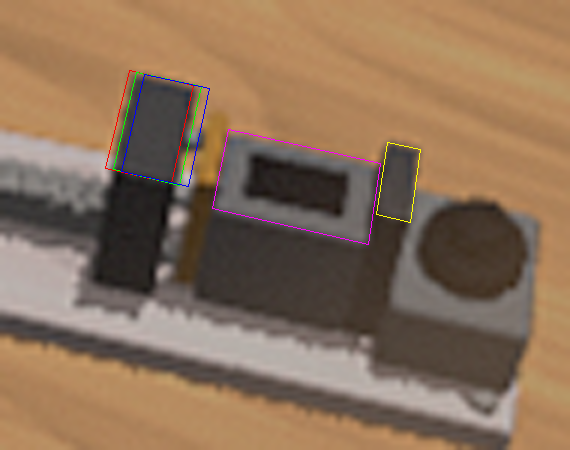

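```bash
python3 - <<'E'
from h import *
im={n:cv2.cvtColor(cv2.imread(f'pics/{n}.png'),cv2.COLOR_BGR2GRAY) for n in('s8','s9','s10','s11','s12','s13','s14','s15','s16')}
off={n:(200 if n in('s8','s9','s10') else 0) for n in im}
def at(n):
    g=im[n]; return g[off[n]:]
ref=at('s13'); t=ref[245:300,395:465]
for n in im:
    g=at(n); r=cv2.matchTemplate(g[225:320,320:510],t,cv2.TM_CCOEFF_NORMED); _,v,_,l=cv2.minMaxLoc(r)
    y,x=l[1],l[0]; 
    print(n,'jaw shift crop px',np.array(l)+[320,225]-[395,245],round(v,3))
E
```

```text
s8 jaw shift crop px [-52 -12] 0.97
s9 jaw shift crop px [-41 -10] 0.966
s10 jaw shift crop px [-42 -10] 0.962
s11 jaw shift crop px [-28  -7] 0.976
s12 jaw shift crop px [-14  -3] 0.97
s13 jaw shift crop px [0 0] 1.0
s14 jaw shift crop px [11  2] 0.961
s15 jaw shift crop px [0 0] 0.999
s16 jaw shift crop px [0 0] 0.999
```

The jaw moves 14 px (8 mm) per caught stroke but only 11 px (about 6.3 mm) before the hard stop. That means the pad rests about 7.7 mm back, and another tooth would need 15.7 mm, more than the 14 mm limit. The pack is therefore tight. Now the plunger.

```bash
python3 - <<'E'
from h import *
import pickle
print(onz('w',325,126,74,pickle.load(open('w5.pkl','rb'))),onz('w',325,124.5,74,pickle.load(open('w7.pkl','rb'))))
E
python3 plan.py 575 52 190 0.184 1;python3 plan.py 520.6 338.5 190 0.184 2
```

```text
[520.1915 340.7649  74.    ] [520.5131 338.9985  74.    ]
at [574.6  55.6 124.5] rot [ 3.0758 -0.0172  0.191 ] t 25.1667 F [ 1.  -0.9  0.2] open 0.003 q6 -0.01
  call 0 trans cm [ 0.08  0.79 -6.51] twist 0.007
at [574.6  55.6 124.5] rot [ 3.0758 -0.0172  0.191 ] t 25.1667 F [ 1.  -0.9  0.2] open 0.003 q6 -0.01
  call 0 trans cm [  0.09 -14.16  -4.21] twist 0.004
  call 1 trans cm [  0.04 -14.16  -4.21] twist 0.004
```

arm_command([
  {"translation":[0.1,0.7,-1.5],"twist":0,"gripper":0},
  {"translation":[0.1,0.8,-3.5],"twist":0,"gripper":0},
  {"translation":[0.1,0.8,-5.5],"twist":0,"gripper":0},
  {"translation":[0.1,0.8,-7],"twist":0,"gripper":0},
  {"translation":[0.1,0.8,-7.5],"twist":0,"gripper":0},
])

```text
clock: 25.58
eef_pos: [576.1, 53.6, 202.5]
tcp_rot: [3.076, -0.021, 0.192]
contact_force: [0.3, -0.3, -0.9]
opening: -0.003
```

```bash
python3 plan.py 520.5 339 195 0.184 2
```

```text
at [576.1  53.6 202.5] rot [ 3.0761 -0.021   0.1916] t 25.5833 F [ 0.3 -0.3 -0.9] open -0.003 q6 -0.03
  call 0 trans cm [ -0.02 -14.53  -0.58] twist 0.004
  call 1 trans cm [ -0.07 -14.53  -0.58] twist 0.004
```

arm_command([
  {"translation":[0,-2.5,-0.2],"twist":0,"gripper":0},
  {"translation":[0,-6,-0.3],"twist":0,"gripper":0},
  {"translation":[0,-9.5,-0.4],"twist":0,"gripper":0},
  {"translation":[0,-12.5,-0.5],"twist":0,"gripper":0},
  {"translation":[0,-14.5,-0.6],"twist":0,"gripper":0},
])

```text
clock: 26.0
eef_pos: [547.3, 199.0, 198.2]
tcp_rot: [3.077, -0.02, 0.193]
contact_force: [0.9, -0.2, -0.6]
opening: 0.001
```

arm_command([
  {"translation":[0,-3,-0.2],"twist":0,"gripper":0},
  {"translation":[0,-6,-0.3],"twist":0,"gripper":0},
  {"translation":[0,-9.5,-0.4],"twist":0,"gripper":0},
  {"translation":[-0.1,-12.5,-0.5],"twist":0,"gripper":0},
  {"translation":[-0.1,-14.2,-0.6],"twist":0,"gripper":0},
])

```text
clock: 26.42
eef_pos: [517.5, 341.7, 194.0]
tcp_rot: [3.078, -0.019, 0.195]
contact_force: [0.6, -0.5, -0.4]
opening: 0.001
```

```bash
python3 plan.py 520.5 339 85 0.184 1
```

```text
at [517.5 341.7 194. ] rot [ 3.0778 -0.0194  0.1945] t 26.4167 F [ 0.6 -0.5 -0.4] open 0.001 q6 0.46
  call 0 trans cm [ 0.03 -0.37 10.9 ] twist 0.011
```

arm_command([
  {"translation":[0,-0.1,2.5],"twist":0.01,"gripper":0},
  {"translation":[0,-0.2,5],"twist":0.01,"gripper":0},
  {"translation":[0,-0.3,7.5],"twist":0.01,"gripper":0},
  {"translation":[0,-0.4,9.5],"twist":0.01,"gripper":0},
  {"translation":[0,-0.4,10.8],"twist":0.01,"gripper":0},
])

```text
clock: 26.83
eef_pos: [518.4, 339.1, 83.0]
tcp_rot: [3.077, -0.017, 0.185]
contact_force: [-0.9, 0.2, 0.3]
opening: 0.002
```

```bash
python3 plan.py 520.5 339 74 0.184 1; python3 - <<'E'
from h import *
f=grab_frame('scene'); crop(f,395,180,110,140,4,'pics/s17.png')
E
```

```text
at [518.4 339.1  83. ] rot [ 3.0769 -0.0168  0.1852] t 26.8333 F [-0.9  0.2  0.3] open 0.002 q6 0.48
  call 0 trans cm [ 0.19 -0.01  0.91] twist 0.001
```

View pics/s17.png

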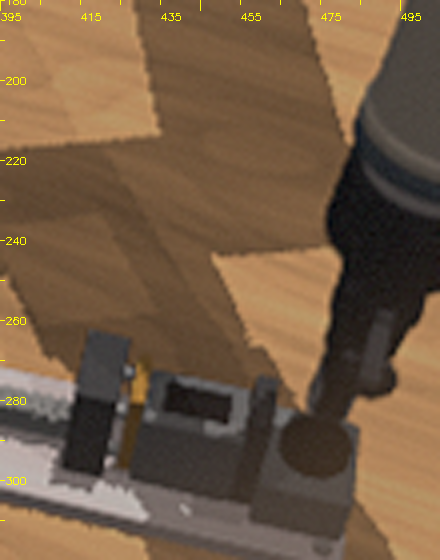

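The tip is just above the plunger head (474,290). Pressing down in small steps.

arm_command([
  {"translation":[0.2,0,0.4],"twist":0,"gripper":0},
  {"translation":[0.2,0,0.8],"twist":0,"gripper":0},
  {"translation":[0.2,0,1.0],"twist":0,"gripper":0},
  {"translation":[0.2,0,1.2],"twist":0,"gripper":0},
  {"translation":[0.2,0,1.4],"twist":0,"gripper":0},
])

```text
clock: 27.3
eef_pos: [520.5, 338.3, 68.5]
tcp_rot: [3.077, -0.016, 0.185]
contact_force: [-4.1, 0.9, 5.5]
opening: 0.003
```

arm_command([
  {"translation":[0,0,0.1],"twist":0,"gripper":0},
  {"translation":[0,0,0.2],"twist":0,"gripper":0},
  {"translation":[0,0,0.3],"twist":0,"gripper":0},
  {"translation":[0,0,0.4],"twist":0,"gripper":0},
  {"translation":[0,0,0.4],"twist":0,"gripper":0},
])

```text
clock: 27.72
eef_pos: [520.8, 338.4, 66.3]
tcp_rot: [3.077, -0.017, 0.185]
contact_force: [-5.6, -1.0, 13.7]
opening: 0.005
```

arm_command([
  {"translation":[0,0,0.1],"twist":0,"gripper":0},
  {"translation":[0,0,0.2],"twist":0,"gripper":0},
  {"translation":[0,0,0.25],"twist":0,"gripper":0},
  {"translation":[0,0,0.25],"twist":0,"gripper":0},
  {"translation":[0,0,0.25],"twist":0,"gripper":0},
])

```text
clock: 28.13
eef_pos: [521.0, 338.6, 66.1]
tcp_rot: [3.078, -0.018, 0.184]
contact_force: [-6.6, -2.8, 19.7]
opening: 0.004
```

arm_command([
  {"translation":[0,0,-0.5],"twist":0,"gripper":0},
  {"translation":[0,0,-1.2],"twist":0,"gripper":0},
  {"translation":[0,0.1,-3],"twist":0,"gripper":0},
  {"translation":[0,0.1,-6],"twist":0,"gripper":0},
  {"translation":[0,0.2,-9],"twist":0,"gripper":0},
])

```text
clock: 28.55
eef_pos: [518.5, 341.6, 156.7]
tcp_rot: [3.077, -0.017, 0.184]
contact_force: [0.8, 0.5, -0.1]
opening: 0.001
```

arm_command([
  {"translation":[0,-1,-1],"twist":0,"gripper":0},
  {"translation":[-1,-3,-3],"twist":0,"gripper":0},
  {"translation":[-2,-6,-4],"twist":0,"gripper":0},
  {"translation":[-2,-9,-5],"twist":0,"gripper":0},
  {"translation":[-2,-11,-5],"twist":0,"gripper":0},
])

```text
clock: 28.97
eef_pos: [477.4, 452.2, 201.8]
tcp_rot: [3.081, -0.021, 0.185]
contact_force: [1.0, -0.1, -0.1]
opening: 0.001
```

```bash
python3 - <<'E'
from h import *
f=grab_frame('scene'); crop(f,315,190,180,140,4,'pics/s18.png'); cv2.imwrite('pics/s18f.png',f)
g=grab_frame('top'); cv2.imwrite('pics/t18.png',g)
E
python3 plan.py 520 339 200 0.184 1
```

```text
at [476.8 452.3 199.6] rot [ 3.0794 -0.0187  0.1868] t 29.0667 F [-0.5  0.9 -1.1] open -0.002 q6 0.63
  call 0 trans cm [ 2.14 11.91  0.74] twist 0.003
```

View pics/s18.png

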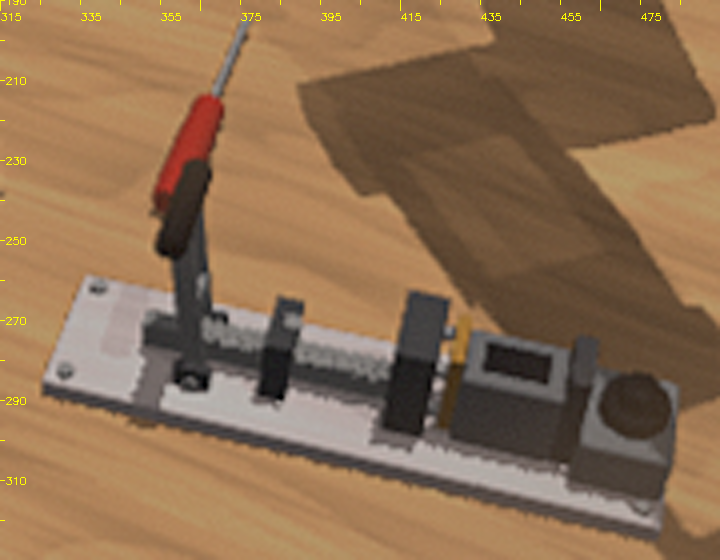

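View pics/t18.png

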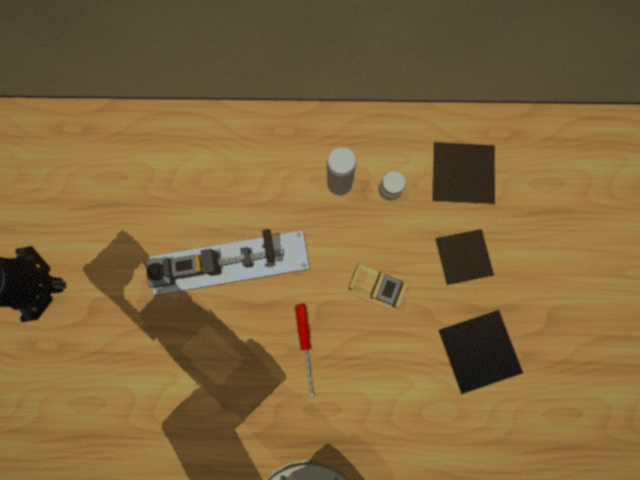

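The plunger is back up (px 474,291), the pack is clamped between pad and fixed jaw, and the bystanders and the short pack haven't moved.

```bash
python3 -c "
from rig import job; print(job.sign_off())"
```

```text
the job is handed in; nothing more can be done
None
```

The battery pack is clamped in the test cradle and the plunger has been pressed. I handed the job in at about 29 s of the 72 s. The one doubtful point is how tight the grip is, covered under the lever below.

- **Pack:** I lifted the tall pack from the rack by its end faces and stood it upright on the smallest mat. I let go, took it again by its broad sides, and stood it between the jaws.
- **Lever:** I gave it four full strokes, each to the stop with spring-back, and the jaw moved only by the lever. Two further strokes stopped hard at 24–28 N, about 10–11 mm before the end, and caught no tooth. The jaw returned to the same tooth both times.
    - **Tightness is borderline:** that stop lies between the 10 mm that catches a tooth and the 15 mm that means clearly tight. From the images, the pad rests about 8 mm pressed back. Another 8 mm tooth would exceed its 14 mm limit, so I took the pack as tight.
- **Plunger:** I pressed it to a solid stop at about 8 mm and 20 N, against the 7 N it needs, and it came back up.
- **Last pictures:** the pack is upright against the fixed jaw, the lever is at rest and the plunger is up. The short pack, can, jar and screwdriver have not moved, and the arm is clear.
- **Tool tilt:** pushing the lever left the tool leaning about 0.06 rad, with no visible effect.

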